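# Snap the retaining clip onto the label-roll spindle

## Task

The label roll on its stand still lacks its retainer. Pick up the loose orange spring clip by its tab, press it sideways, mouth first, into the groove between the flange and the head of the stand's spindle until it snaps fully home, and let go of it. Feel your way in: press gently, do not force the clip or spread its arms wider than the spindle needs, and leave the spare roll, the marker and the note block where they are.

Things in the scene. Friction and masses are not known exactly. Their poses are not given: they have to be found in the camera images.
- stand_foot (a point): Centre of the underside of the label-roll stand, fixed to the desk: grey round foot 116 mm across, 12 mm high; white label roll 84 mm across, top at 50 mm; upright metal spindle. The spindle is hand-clamped and its setting is not measured: its axis stands up to 3 mm off the foot's centre in the foot's x and in its y, and it may sit up to 7 mm higher or lower than stated. z up.
- stand: The same stand as a whole, same origin and axes. Nominal heights above the foot's underside (they shift together with the spindle's setting): flange disc, 64 mm diameter, 60 to 64 mm; groove (shaft 18 mm diameter), 64 to 73 mm; round head, 30 mm diameter, 73 to 82 mm.
- clip_tab (a point): Centre of the upright tab of the loose orange spring clip, half-way up (18 mm above the clip's underside). The tab is 26 mm long (clip x), 14 mm thick (clip y) and 36 mm high: grip it across its thickness. Clip x points from the tab to the open mouth, z up. The bore's centre lies 38 mm ahead (+x) of the tab's centre.
- clip_bore (a point): Centre of the clip's bore, 3.5 mm above the clip's underside; axes as for the tab. With the clip home the spindle's axis passes through it within about 1 mm; the back of the bore then stops on the shaft. The flared arm tips reach 20 mm beyond it; the mouth guides a shaft up to about 4 mm off the middle.
- clip: The clip as a whole, 71 x 38 x 36 mm, about 60 g, its flat part 7 mm thick and 38 mm wide at the arm tips; origin under the bore's centre, axes as for the tab.
- jaw_left (a joint): Opening of the sprung arm on the clip's +y side, rad: 0 at rest, grows as the arm is spread. Passing squarely over the shaft spreads each arm by about 0.14 and takes about 5 to 8 N; both spring back to about 0 when the clip is home. About 12 N against the back stop is plenty; 20 N is too much.
- jaw_right (a joint): The same for the arm on the -y side.
- spare_roll: Spare white label roll, 72 mm diameter, 30 mm high, lying loose by the stand; leave it alone. Origin at its underside.
- marker_b: White marker with a red cap, 132 x 12 x 13 mm, lying on the desk; leave it alone. Origin at its underside.
- note_block: Yellow note block, 76 x 76 x 22 mm; leave it alone. Origin at its underside.

How it is judged (in metres and radians):
On the way:
1. the clip is lifted clear of the desk (height (world z) of clip_bore above 0.045 m), for 0.2 s.
At the end, for the whole second after the job is handed in: The clip sits in the spindle's groove: bore centre within 6.5 mm of the foot's axis (the spindle's own setting included) and 59 to 77.5 mm above the foot's underside, lying level within 0.2 rad, both arms sprung back (under 0.05 rad), at rest and released (horizontal distance between clip_bore and stand_foot below 0.0065 m and z of clip_bore in the frame of stand between 0.059 and 0.0775 m and angle between clip's own z axis and vertical below 0.2 rad and value of joint each of jaw_left, jaw_right below 0.05 rad and linear speed of clip below 0.02 m/s and contact force between the fingers and clip below 0.1 N); the robot touches nothing.
It fails at once if the clip is forced: more than 20 N between it and the stand (contact force between clip and stand above 20 N).
It fails at once if an arm of the clip is overspread (more than 0.25 rad) (value of joint any of jaw_left, jaw_right above 0.25 rad).
It fails at once if a bystander is shifted by more than 20 mm (distance of any of spare_roll, marker_b, note_block from where it was at the start of the episode above 0.02 m).
It also fails if it takes over 72 s, if anything falls off the work surface, if the arm or the gripper's body presses on something with over 40 N, if the wrist force passes 120 N, or if a joint passes its speed limit or range.

## Robot

A 6-joint arm with a two-finger parallel gripper is mounted at the origin on a cart in front of the work surface, level with it; the furniture and walls round the work are solid. World frame = base frame: x ahead of the robot, y to its left, z up, the work surface at z = 0. Lengths are in m, angles in degrees, forces in N, time in s.
With the tool pointing down it reaches from about 0.25 to 0.8 m from the base axis. Payload 8.5 kg.
Tool frame: the origin (TCP) lies at the very end of the fingers, on their centre line; the grasp point (between the pads) lies 19 mm behind it (arm.grip_depth is the z of the grasp point in the tool frame, in m); z points along the fingers, y is the direction in which the jaws open and shut (so a half turn about z gives the same grasp; the last joint's range is limited). The gripper opens to 85 mm and grips with 20 to 120 N. Pads are 22 mm wide; open, the fingers measure 114 mm over their backs; the gripper's body (76 mm by 85 mm) begins 54 mm behind the grasp point. The pads swing forward as they close: fully open they stand 13 mm farther back than shut.
Start: joints at [66.349, 13.648, -0.773, 75.585, 0, 90], TCP at [0.211, 0.481, 0.231] pointing down, gripper open.
Joint ranges: [-152.45, 152.45], [-59.26, 108.67], [-65.41, 83.53], [-104.44, 129.93], [-82.83, 76.93], [-180, 180]. Speed limits (degrees/s): [127.2, 127.2, 159.86, 180, 180, 180].

## Interface

Orientations are given as [roll, pitch, yaw] about the fixed x, y, z axes, in that order (R = Rz(yaw) Ry(pitch) Rx(roll)).
In Python, from rig import read_state, imaging, arm gives the robot as it stands.
- The arm moves only by the tool arm_command, never from a script. Its argument "series" is a list of rows, each an object with "turn": the turn, a rotation vector about the tool's x, y, z in degrees, a list of three; "translation": the shift along the tool's x, y, z in mm, a list of three; "jaw": the closure, from -1 (fully open) to 1 (shut), so that 0 is half open. A call has 1 to 5 rows; each row is the pose to reach, as a shift and turn from the pose measured when the call began, along the tool's axes at that moment; what a row does not reach only later rows make up. A row lasts 1/10 s, in which the tool goes at most 50 mm and 8.59 degrees, less where a joint would pass 70% of its speed; a pose out of reach is approached as far as the arm can. A call with a gripper value outside its range is refused whole. The fingers move at their own pace and stop on an object; the grip force is fixed at half the most. Time passes only in rows, so rows that repeat a pose let the fingers close. It gives the time, the measured TCP pose, the force and the opening at its end, in the units of the state.
- read_state(): the state, without advancing time (a new reading comes with each control period).
- imaging.grab_frame(name): name is "scene" or "top"; returns a dict with "image" (400x640x3 uint8, red, green, blue), "z_map" (400x640 float32, m along the optical axis (not along the pixel's ray), 0 where there is no reading), "fx", "fy", "cx", "cy" (pixels), "distortion" ([k1, k2, p1, p2, k3] as OpenCV has them; the pictures are not rectified), "R" (3x3) and "t" (3): a world point X has camera coordinates R X + t. Camera axes: x right, y down, z forward; pixel columns grow to the right and rows downward; lengths in m; the calibration is good to about 2 mm. A picture is of the moment at which its call begins.
- arm.job_done(): hands the job in, once; it reports no verdict.
The state is a dict: "time": time; "joints": joint angles; "joint_velocities": joint speeds; "joint_efforts": joint torques, N m; "tcp_pos": TCP position; "orientation": TCP orientation; "ft_force": force on the tool from outside, world axes, zero at the start; "torque": the same for the moment, N m; "grip_width": opening from 0.0 (shut) to 1.0 (fully open).
Only numpy, scipy, OpenCV 4.12 (cv2) and the standard library are available. Lean on these libraries where they do the work, as an engineer would, in place of code of your own. Each camera call takes 0.05 s, during which the arm holds its last target.

## Working session

There is one attempt and no reset: what is moved stays moved. The work goes in short steps, Python scripts to look and compute and a tool call to move; the robot and the scene stay as the last step left them, time stands still between calls to the robot, and variables do not carry over. Pictures are saved under pics/ and viewed, and the job is handed in when it is done.

Besides the shell and the picture viewer there is one more tool, called after "Request:" as name(argument=value, ...) on one line, values as JSON. arm_command: Moves the arm, as the interface text tells. Its arguments: {"type":"object","properties":{"series":{"type":"array"}},"required":["series"]}

```bash
mkdir -p pics; ls; python3 - <<'E'
from rig import read_state, imaging, arm
import cv2
print(read_state(), arm.grip_depth)
for n in ("scene","top"):
    f=imaging.grab_frame(n); cv2.imwrite(f"pics/{n}0.png",f["image"][:,:,::-1])
    print(n,f["fx"],f["fy"],f["cx"],f["cy"],f["distortion"],f["R"],f["t"])
E
```

```text
pics
{'time': 0.0, 'joints': array([ 6.63494249e+01,  1.36814251e+01, -8.16210161e-01,  7.55837976e+01,
        6.41418522e-04,  8.99975398e+01]), 'joint_velocities': array([-0.11967295,  0.01050998,  0.05082905,  0.02441235,  0.00840756,
        0.05845618]), 'joint_efforts': array([-1.56772236e-03, -5.38776433e+01,  3.46433902e+01,  1.84460473e-02,
       -1.73051188e-05, -2.02706144e-05]), 'tcp_pos': array([0.21044218, 0.48053506, 0.23067831]), 'orientation': array([-1.79918567e+02, -6.44914444e-04,  1.56351884e+02]), 'ft_force': array([ 0.31008444, -0.06898678,  0.37380302]), 'torque': array([0.01259747, 0.04114461, 0.02960798]), 'grip_width': 0.9973700854368736} -0.0187
scene 396.16342707220224 396.16342707220224 323.70291032442753 207.65796505717944 [-0.00238651  0.          0.          0.          0.        ] [[ 0.7533712  -0.65733812 -0.01839639]
 [-0.47151008 -0.52047173 -0.71189003]
 [ 0.45837765  0.54499154 -0.70204996]] [-0.36957725  0.27879993  0.74318813]
top 508.40237424245987 508.40237424245987 321.7725767878387 201.8585783906241 [-0.03891348  0.          0.          0.          0.        ] [[ 0.00473281 -0.99998748  0.0016226 ]
 [-0.99817265 -0.00482196 -0.06023372]
 [ 0.06024079 -0.00133456 -0.99818298]] [0.01256992 0.50176678 1.26657026]
```

View pics/scene0.png

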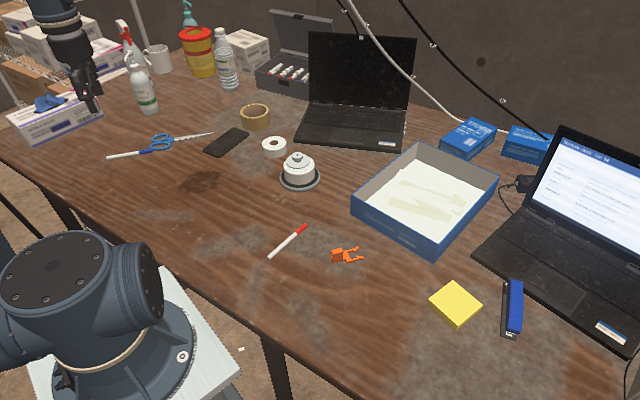

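View pics/top0.png

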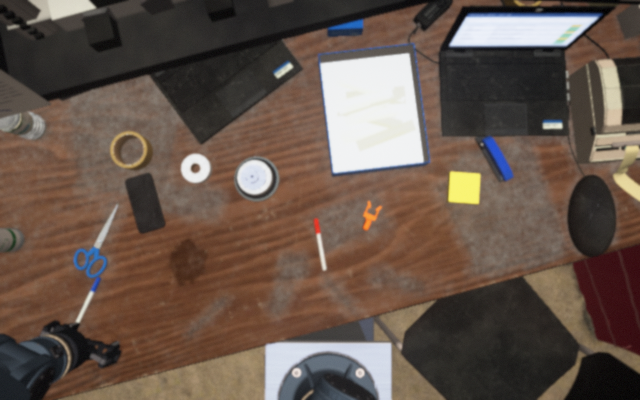

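The stand is at about (300,172) in the scene view and (257,178) in the top view. The clip is at about (347,255) and (371,215). Next I'll enlarge both crops.

```bash
cat > h.py <<'E'
from rig import read_state, imaging, arm
import cv2, numpy as np
def K(f): return np.array([[f["fx"],0,f["cx"]],[0,f["fy"],f["cy"]],[0,0,1.]])
def cloud(f):
    h,w=f["z_map"].shape
    uv=np.stack(np.meshgrid(np.arange(w),np.arange(h)),-1).reshape(-1,1,2).astype(float)
    n=cv2.undistortPoints(uv,K(f),np.array(f["distortion"])).reshape(-1,2)
    z=f["z_map"].reshape(-1,1)
    c=np.hstack([n*z,z]); X=(c-f["t"])@f["R"]
    X[z[:,0]==0]=np.nan
    return X.reshape(h,w,3)
def at_z(f,u,v,z):
    n=cv2.undistortPoints(np.array([[[u,v]]],float),K(f),np.array(f["distortion"])).reshape(2)
    d=f["R"].T@np.array([n[0],n[1],1]); o=-f["R"].T@f["t"]
    return o+d*(z-o[2])/d[2]
def proj(f,P):
    p,_=cv2.projectPoints(np.array(P,float).reshape(-1,1,3),cv2.Rodrigues(f["R"])[0],f["t"],K(f),np.array(f["distortion"]))
    return p.reshape(-1,2)
def crop(f,u0,v0,w,h,s,name,marks=()):
    im=f["image"][v0:v0+h,u0:u0+w,::-1]
    im=cv2.resize(im,None,fx=s,fy=s,interpolation=cv2.INTER_NEAREST)
    for m in marks:
        c=(int((m[0]-u0+.5)*s),int((m[1]-v0+.5)*s)); cv2.drawMarker(im,c,(255,255,0),0,9,1)
    cv2.imwrite("pics/"+name,im)
E
python3 - <<'E'
from h import *
for n,a,b in (("scene",(270,140,60,60),(320,235,60,40)),("top",(227,148,60,60),(350,190,50,50))):
    f=imaging.grab_frame(n)
    crop(f,*a,8,f"{n}_stand.png"); crop(f,*b,10,f"{n}_clip.png")
    X=cloud(f)
    hsv=cv2.cvtColor(f["image"],cv2.COLOR_RGB2HSV)
    u,v,w,h=b
    m=(hsv[...,0]<18)&(hsv[...,1]>200)&(hsv[...,2]>150)
    mm=np.zeros_like(m); mm[v:v+h,u:u+w]=m[v:v+h,u:u+w]
    P=X[mm]; print(n,mm.sum(),np.nanmin(P,0),np.nanmax(P,0))
    print(n,"tab top",np.nanmean(P[P[:,2]>.03],0),(P[:,2]>.03).sum())
    print("flat",np.nanmean(P[P[:,2]<.012],0))
    u,v,w,h=a
    Q=X[v:v+h,u:u+w].reshape(-1,3)
    print(np.histogram(Q[:,2],bins=np.arange(-.006,.1,.004)))
    for lo,hi in ((.073,.1),(.055,.072),(.045,.055)):
        q=Q[(Q[:,2]>lo)&(Q[:,2]<hi)]; 
        if len(q): print(lo,len(q),q.mean(0),q.min(0),q.max(0))
E
```

```text
scene 43 [ 0.4312502  -0.13292236  0.00054023] [ 0.50207141 -0.08938913  0.03659837]
scene tab top [ 0.44722336 -0.09566108  0.03545912] 7
flat [ 0.47107162 -0.11018545  0.00441088]
(array([ 135, 1658,  211,  151,  284,  158,   65,   68,  111,   91,   32,
         31,   42,  137,  102,    0,   26,  185,   10,    4,   13,   46,
         24,    0,    0,    0]), array([-0.006, -0.002,  0.002,  0.006,  0.01 ,  0.014,  0.018,  0.022,
        0.026,  0.03 ,  0.034,  0.038,  0.042,  0.046,  0.05 ,  0.054,
        0.058,  0.062,  0.066,  0.07 ,  0.074,  0.078,  0.082,  0.086,
        0.09 ,  0.094,  0.098]))
0.073 85 [0.55803256 0.18193637 0.08046611] [0.54509852 0.16788061 0.07364996] [0.5741651  0.20039507 0.08406087]
0.055 222 [0.55493222 0.17875042 0.06362982] [0.5285121  0.15324143 0.05879165] [0.59300527 0.21686014 0.07163808]
0.045 245 [0.55137565 0.16788523 0.04959827] [0.51838263 0.14195482 0.04506661] [0.60297746 0.22109797 0.05315435]
top 38 [ 0.43617258 -0.10493689  0.00642295] [ 0.46164595 -0.0898081   0.03842937]
top tab top [ 0.44656159 -0.09567496  0.03441942] 33
flat [ 0.4604646  -0.10216915  0.00898692]
(array([863, 897, 184, 248, 276,  65,  11,   7,   8,   7,  10,   5,  78,
       223,  73,  22, 189, 189,  15,   5,  28,  65,  23,   0,   0,   0]), array([-0.006, -0.002,  0.002,  0.006,  0.01 ,  0.014,  0.018,  0.022,
        0.026,  0.03 ,  0.034,  0.038,  0.042,  0.046,  0.05 ,  0.054,
        0.058,  0.062,  0.066,  0.07 ,  0.074,  0.078,  0.082,  0.086,
        0.09 ,  0.094,  0.098]))
0.073 119 [0.55997684 0.18407474 0.07976099] [0.54686796 0.17063796 0.07331706] [0.57404767 0.19812617 0.08581196]
0.055 414 [0.55951305 0.18346046 0.06193514] [0.52924329 0.15206987 0.05503934] [0.59072075 0.21498038 0.07135682]
0.045 339 [0.56200051 0.17899246 0.04855003] [0.52064797 0.1422454  0.04501195] [0.60277279 0.22478064 0.05492259]
```

```bash
cd pics; python3 - <<'E'
import cv2,numpy as np
a=[cv2.resize(cv2.imread(n),(400,300 if 'scene_clip' in n else 400)) if 0 else cv2.imread(n) for n in ("scene_stand.png","top_stand.png","scene_clip.png","top_clip.png")]
r=[cv2.resize(x,(390,int(390*x.shape[0]/x.shape[1]))) for x in a]
r=[cv2.resize(x,(390,295)) if x.shape[0]<0 else x[:295] if 0 else x for x in r]
def pad(x): 
    o=np.zeros((395,395,3),np.uint8); o[:x.shape[0],:x.shape[1]]=x; return o
cv2.imwrite("mA.png",np.hstack([pad(r[0]),pad(r[1])])); cv2.imwrite("mB.png",np.hstack([pad(r[2]),pad(r[3])]))
E
```

```text
(no output)
```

View pics/mA.png

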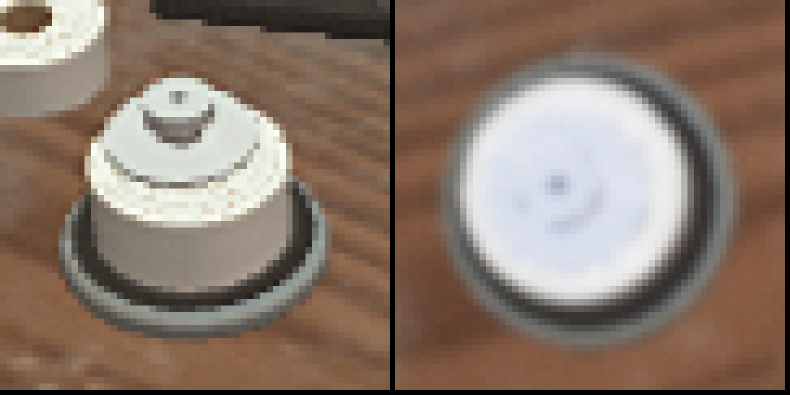

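View pics/mB.png

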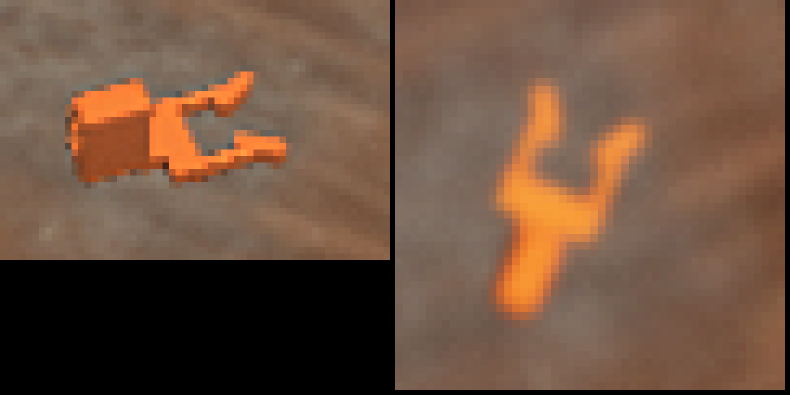

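The crops show the head's centre dot at about (296.9,154.4) in the scene view and (251.6,175.7) in the top view. The clip's mouth points up and to the right in the top view. I'll fit a clip model in both views and triangulate the spindle.

```bash
cat > fit.py <<'E'
from h import *
from scipy.optimize import minimize, least_squares
def box(x0,x1,y0,y1,z0,z1): return np.array([[x,y,z] for x in(x0,x1) for y in(y0,y1) for z in(z0,z1)])
def arm_(s): return [np.array([[x,s*y,z] for x,y in q for z in(0,7)]) for q in ([(-12,11),(-12,17),(6,10.5),(6,16)],[(6,10.5),(6,16),(20,13),(20,19)])]
PARTS=[box(-51,-25,-7,7,0,36),box(-26,-11,-17,17,0,7)]+arm_(1)+arm_(-1)
def hulls(f,x,y,yaw,z=0):
    c,s=np.cos(yaw),np.sin(yaw);R=np.array([[c,-s,0],[s,c,0],[0,0,1]])
    return [cv2.convexHull(proj(f,(p/1000)@R.T+[x,y,z]).astype(np.float32)) for p in PARTS]
def mask(f,p,roi,S=8,z=0):
    u,v,w,h=roi; m=np.zeros((h*S,w*S),np.uint8)
    for hu in hulls(f,*p,z=z): cv2.fillConvexPoly(m,((hu.reshape(-1,2)-[u,v]+.5)*S).astype(np.int32),255)
    return cv2.resize(m,(w,h),interpolation=cv2.INTER_AREA)/255.
def orange(f,roi):
    u,v,w,h=roi; im=f["image"][v:v+h,u:u+w].astype(float)
    return np.clip((im[...,0]-im[...,2]-50)/110,0,1)
E
python3 - <<'E'
from fit import *
F={n:imaging.grab_frame(n) for n in("scene","top")}
ROI={"scene":(320,235,60,40),"top":(350,190,50,50)}
O={n:orange(F[n],ROI[n]) for n in F}
def cost(q,ns):
    p=(q[0]/1000,q[1]/1000,np.radians(q[2]))
    return sum(((cv2.GaussianBlur(mask(F[n],p,ROI[n]),(0,0),.8)-cv2.GaussianBlur(O[n],(0,0),.8))**2).sum() for n in ns)
for ns in (("scene",),("top",),("scene","top")):
    best=None
    for y0 in(-40,-30,-20):
        c,s=np.cos(np.radians(y0)),np.sin(np.radians(y0))
        r=minimize(cost,[446.5+38*c,-95.7+38*s,y0],args=(ns,),method="Nelder-Mead",options=dict(initial_simplex=None,xatol=.05,fatol=.01))
        if best is None or r.fun<best.fun: best=r
    y=np.radians(best.x[2]); print(ns,best.x,best.fun,"tab",best.x[:2]-38*np.array([np.cos(y),np.sin(y)]))
p=(best.x[0]/1000,best.x[1]/1000,y)
for n in F:
    S=10;u,v,w,h=ROI[n]; crop(F[n],u,v,w,h,S,f"fit_{n}.png")
    im=cv2.imread(f"pics/fit_{n}.png")
    for hu in hulls(F[n],*p): cv2.polylines(im,[((hu.reshape(-1,2)-[u,v]+.5)*S).astype(np.int32)],True,(255,255,0),1)
    cv2.imwrite(f"pics/fit_{n}.png",im)
# spindle: triangulate dot
obs={"scene":(296.9,154.4),"top":(251.6,175.7)}
g=least_squares(lambda X:np.concatenate([proj(F[n],X)[0]-obs[n] for n in F]),[.56,.184,.082]);print("dot",g.x,g.fun)
for n in F: print(n,[at_z(F[n],*obs[n],z).round(4) for z in(.078,.082,.086)])
# circles: head-top points by depth & overlay
for n,roi in(("scene",(270,140,60,60)),("top",(227,148,60,60))):
    u,v,w,h=roi;S=10; crop(F[n],u,v,w,h,S,f"cir_{n}.png"); im=cv2.imread(f"pics/cir_{n}.png")
    a=np.linspace(0,2*np.pi,73)
    for r,z,cc in((.015,g.x[2],(0,0,255)),(.015,g.x[2]-.009,(0,0,255)),(.032,g.x[2]-.018,(0,255,0)),(.042,.05,(255,0,0)),(.058,.012,(255,0,255))):
        P=np.c_[g.x[0]+r*np.cos(a),g.x[1]+r*np.sin(a),a*0+z]
        cv2.polylines(im,[((proj(F[n],P)-[u,v]+.5)*S).astype(np.int32)],True,cc,1)
    cv2.imwrite(f"pics/cir_{n}.png",im)
a,b=cv2.imread("pics/cir_scene.png"),cv2.imread("pics/cir_top.png");cv2.imwrite("pics/mC.png",cv2.resize(np.hstack([a,b]),(800,400)))
a,b=cv2.imread("pics/fit_scene.png"),cv2.imread("pics/fit_top.png");a=cv2.copyMakeBorder(a,0,100,0,0,0);cv2.imwrite("pics/mD.png",cv2.resize(np.hstack([a,b]),(800,364)))
E
```

```text
('scene',) [ 483.2666423  -110.05647623  -22.30170644] 35.303499641232044 tab [448.10910246 -95.63609506]
('top',) [ 483.11263326 -113.03696562  -22.05888459] 11.9903034147963 tab [447.89429518 -98.7657126 ]
('scene', 'top') [ 482.8264955  -111.25650436  -22.08917301] 58.49103964895615 tab [447.61570659 -96.96663577]
dot [0.55942013 0.18349418 0.08356066] [ 0.05691226 -0.00551039 -0.03016615  0.04255145]
scene [array([0.5636, 0.1896, 0.078 ]), array([0.5605, 0.1853, 0.082 ]), array([0.5574, 0.1809, 0.086 ])]
top [array([0.5601, 0.1842, 0.078 ]), array([0.5597, 0.1836, 0.082 ]), array([0.5593, 0.1831, 0.086 ])]
```

View pics/mC.png

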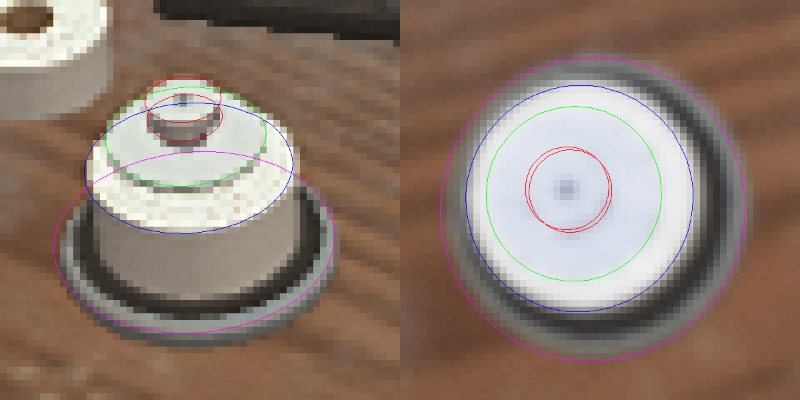

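View pics/mD.png

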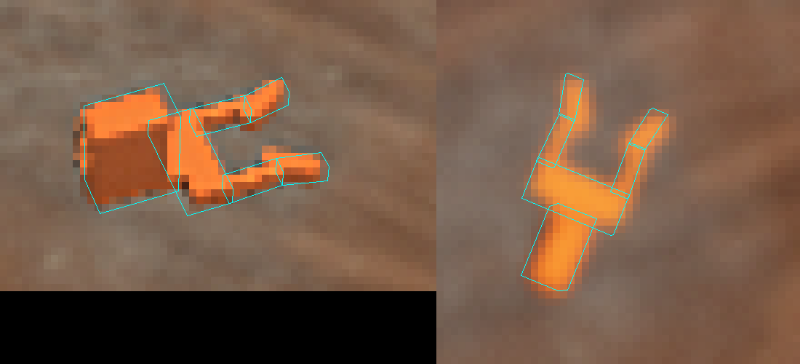

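Both fits agree to about 2–3 mm, and closing the jaws will take up the difference across the tab. Clip yaw is about -22°, the tab is at about (0.4477,-0.097), and the spindle is at about (0.5594,0.1835) with its top near 83.5 mm. A tool yaw of 158° lines the jaws up with the tab.

```bash
cat >> h.py <<'E'
from scipy.spatial.transform import Rotation as Ro
def delta(xyz,yaw,roll=180,pitch=0):
    s=read_state(); R=Ro.from_euler("xyz",s["orientation"],degrees=True)
    T=Ro.from_euler("xyz",[roll,pitch,yaw],degrees=True)
    d=R.inv().apply(np.array(xyz)-s["tcp_pos"])*1000
    print("t",round(s["time"],2),"tcp",s["tcp_pos"].round(4),s["orientation"].round(2),"F",s["ft_force"].round(2),"w",round(s["grip_width"],3))
    print("trans mm",d.round(1),"turn",(R.inv()*T).as_rotvec(degrees=True).round(2))
E
python3 -c "
from h import *
delta([.4475,-.097,.12],158)"
```

```text
t 0.3 tcp [0.2105 0.4808 0.2311] [-179.97   -0.    156.35] F [-0.34  0.12 -0.02] w 1.003
trans mm [-448.8 -434.1  111.3] turn [-0.03 -0.   -1.65]
```

Request:
arm_command(series=[{"turn": [0,0,-1.6],"translation": [-448,-434,50],"jaw": 0},{"turn": [0,0,-1.6],"translation": [-448,-434,50],"jaw": 0},{"turn": [0,0,-1.6],"translation": [-448,-434,50],"jaw": 0},{"turn": [0,0,-1.6],"translation": [-448,-434,50],"jaw": 0},{"turn": [0,0,-1.6],"translation": [-448,-434,50],"jaw": 0}])

```text
time: 0.8
tcp_pos: [0.3052, 0.2485, 0.2113]
orientation: [-180.0, 0.0, 158.0]
ft_force: [1.8, 0.3, 0.1]
grip_width: 0.5
```

```bash
python3 -c "
from h import *
delta([.4475,-.097,.12],158)"
```

```text
t 0.8 tcp [0.3052 0.2485 0.2113] [-1.7999e+02  2.0000e-02  1.5799e+02] F [1.84 0.3  0.1 ] w 0.5
trans mm [-261.4 -267.    91.4] turn [-0.01  0.02 -0.01]
```

Request:
arm_command(series=[{"turn": [0,0,0],"translation": [-261,-267,91],"jaw": 0},{"turn": [0,0,0],"translation": [-261,-267,91],"jaw": 0},{"turn": [0,0,0],"translation": [-261,-267,91],"jaw": 0},{"turn": [0,0,0],"translation": [-261,-267,91],"jaw": 0},{"turn": [0,0,0],"translation": [-261,-267,91],"jaw": 0}])

```text
time: 1.3
tcp_pos: [0.3975, 0.0234, 0.1523]
orientation: [180.0, 0.1, 158.0]
ft_force: [1.4, 0.1, -0.4]
grip_width: 0.506
```

Request:
arm_command(series=[{"turn": [0,0,0],"translation": [-105,-110,39],"jaw": 0},{"turn": [0,0,0],"translation": [-105,-110,39],"jaw": 0},{"turn": [0,0,0],"translation": [-105,-110,39],"jaw": 0},{"turn": [0,0,0],"translation": [-105,-110,39],"jaw": 0},{"turn": [0,0,0],"translation": [-105,-110,39],"jaw": 0}])

```text
time: 1.8
tcp_pos: [0.4535, -0.1193, 0.1126]
orientation: [180.0, -0.0, 157.8]
ft_force: [0.3, 1.3, 0.4]
grip_width: 0.499
```

```bash
python3 -c "
from h import *
delta([.4475,-.097,.05],158)
f=imaging.grab_frame('scene'); crop(f,290,170,120,100,6,'s1.png')
"
```

```text
t 1.8 tcp [ 0.4535 -0.1193  0.1126] [179.98  -0.   157.81] F [0.26 1.32 0.35] w 0.499
trans mm [14.  18.3 62.6] turn [ 0.02 -0.   -0.19]
```

Request:
arm_command(series=[{"turn": [0,0,0],"translation": [14,18,30],"jaw": 0},{"turn": [0,0,0],"translation": [14,18,45],"jaw": 0},{"turn": [0,0,0],"translation": [14,18,62],"jaw": 0},{"turn": [0,0,0],"translation": [14,18,62],"jaw": 0},{"turn": [0,0,0],"translation": [14,18,62],"jaw": 0}])

```text
time: 2.35
tcp_pos: [0.4468, -0.0949, 0.0517]
orientation: [180.0, -0.0, 158.0]
ft_force: [1.0, 0.1, 1.1]
grip_width: 0.499
```

```bash
python3 -c "
from h import *
delta([.4475,-.097,.008],158)
f=imaging.grab_frame('scene'); crop(f,290,190,120,80,6,'s2.png')
f=imaging.grab_frame('top'); crop(f,320,170,100,80,6,'t2.png')
"
```

```text
t 2.35 tcp [ 0.4468 -0.0949  0.0517] [ 1.7996e+02 -1.0000e-02  1.5800e+02] F [0.96 0.14 1.07] w 0.499
trans mm [-1.4 -1.7 43.7] turn [ 0.04 -0.01 -0.  ]
```

View pics/s2.png

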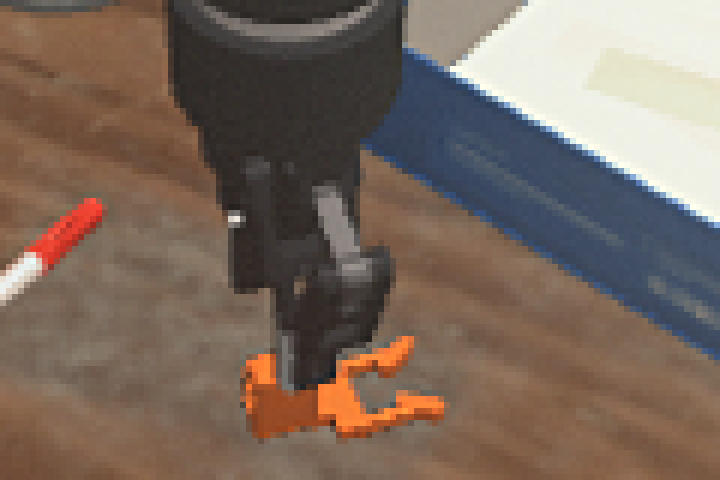

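View pics/t2.png

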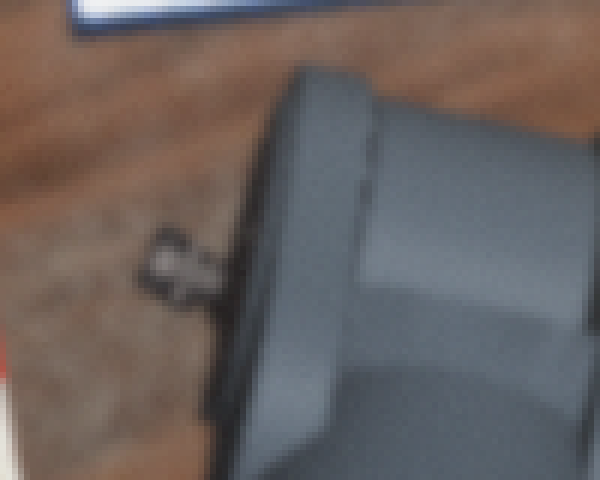

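The tab sits between the half-open fingers, with the near finger tip at about (310,385) in the crop. I'll descend and close.

Request:
arm_command(series=[{"turn": [0,0,0],"translation": [-1.5,-1.7,22],"jaw": 0},{"turn": [0,0,0],"translation": [-1.5,-1.7,44],"jaw": 0},{"turn": [0,0,0],"translation": [-1.5,-1.7,44],"jaw": 0},{"turn": [0,0,0],"translation": [-1.5,-1.7,44],"jaw": 0}])

```text
time: 2.85
tcp_pos: [0.4485, -0.0977, 0.0089]
orientation: [179.9, 0.1, 158.0]
ft_force: [0.1, -0.3, -0.8]
grip_width: 0.501
```

Request:
arm_command(series=[{"turn": [0,0,0],"translation": [0,0,0],"jaw": 0.4},{"turn": [0,0,0],"translation": [0,0,0],"jaw": 0.7},{"turn": [0,0,0],"translation": [0,0,0],"jaw": 1},{"turn": [0,0,0],"translation": [0,0,0],"jaw": 1},{"turn": [0,0,0],"translation": [0,0,0],"jaw": 1}])

```text
time: 3.35
tcp_pos: [0.4494, -0.0978, 0.0102]
orientation: [179.9, 0.2, 158.0]
ft_force: [-1.4, 1.2, 7.9]
grip_width: 0.152
```

```bash
python3 -c "
from h import *
delta([.4475,-.097,.008],158)
f=imaging.grab_frame('scene'); crop(f,290,190,120,80,6,'s3.png')
"
```

```text
t 3.35 tcp [ 0.4494 -0.0978  0.0102] [179.92   0.21 157.95] F [-1.44  1.24  7.86] w 0.152
trans mm [2.1 0.1 2.2] turn [ 0.08  0.21 -0.05]
```

View pics/s3.png

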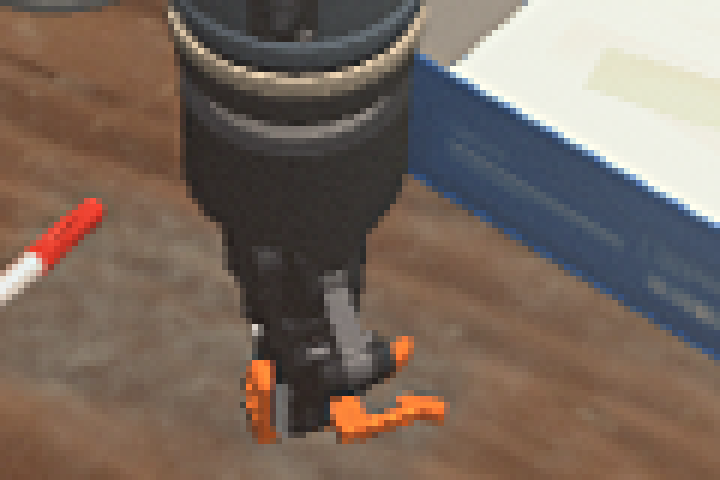

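Request:
arm_command(series=[{"turn": [0,0,0],"translation": [0,0,-15],"jaw": 1},{"turn": [0,0,0],"translation": [0,0,-50],"jaw": 1},{"turn": [0,0,0],"translation": [0,0,-95],"jaw": 1},{"turn": [0,0,0],"translation": [0,0,-135],"jaw": 1},{"turn": [0,0,0],"translation": [0,0,-135],"jaw": 1}])

```text
time: 3.9
tcp_pos: [0.4518, -0.0985, 0.1508]
orientation: [179.8, 0.7, 157.9]
ft_force: [1.0, -0.3, -0.7]
grip_width: 0.148
```

```bash
python3 -c "
from h import *
delta([.4475,-.097,.15],158)
f=imaging.grab_frame('scene'); crop(f,290,130,120,100,6,'s4.png')
f=imaging.grab_frame('top'); crop(f,320,170,100,80,6,'t4.png')
"
```

```text
t 3.9 tcp [ 0.4518 -0.0985  0.1508] [179.83   0.73 157.95] F [ 0.97 -0.34 -0.72] w 0.148
trans mm [ 4.6 -0.2  0.8] turn [ 0.17  0.73 -0.05]
```

View pics/s4.png

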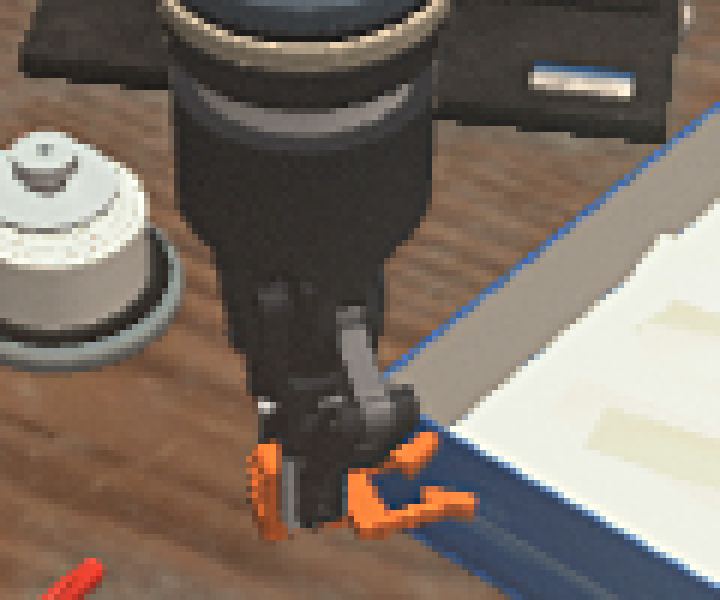

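View pics/t4.png

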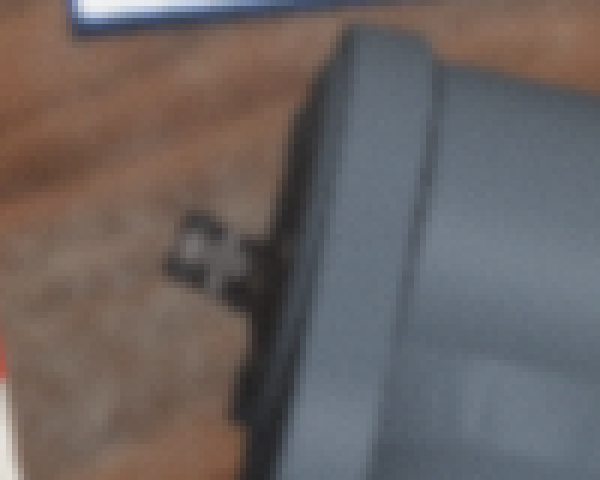

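The clip is held level, with its underside about 10.2 mm below the TCP. I'll carry it to a standoff behind the spindle.

```bash
python3 -c "
from h import *
delta([.480,.2155,.15],158)"
```

```text
t 4.0 tcp [ 0.4495 -0.098   0.1465] [179.88   0.37 157.95] F [-0.74 -0.12 -0.93] w 0.15
trans mm [ 89.4 302.   -3.5] turn [ 0.11  0.37 -0.05]
```

Request:
arm_command(series=[{"turn": [0.1,0.4,0],"translation": [89,302,-4],"jaw": 1},{"turn": [0.1,0.4,0],"translation": [89,302,-4],"jaw": 1},{"turn": [0.1,0.4,0],"translation": [89,302,-4],"jaw": 1},{"turn": [0.1,0.4,0],"translation": [89,302,-4],"jaw": 1},{"turn": [0.1,0.4,0],"translation": [89,302,-4],"jaw": 1}])

```text
time: 4.5
tcp_pos: [0.4728, 0.1526, 0.1481]
orientation: [-179.9, -0.1, 157.9]
ft_force: [1.3, -0.1, -0.7]
grip_width: 0.153
```

```bash
python3 -c "
from h import *
delta([.480,.2155,.15],158)"
```

```text
t 4.5 tcp [0.4728 0.1526 0.1481] [-1.7993e+02 -1.3000e-01  1.5794e+02] F [ 1.27 -0.09 -0.68] w 0.153
trans mm [17.  61.  -1.9] turn [-0.07 -0.13 -0.06]
```

Request:
arm_command(series=[{"turn": [0,0,0],"translation": [17,45,10],"jaw": 1},{"turn": [0,0,0],"translation": [17,61,25],"jaw": 1},{"turn": [0,0,0],"translation": [17,61,43],"jaw": 1},{"turn": [0,0,0],"translation": [17,61,43],"jaw": 1},{"turn": [0,0,0],"translation": [17,61,43],"jaw": 1}])

```text
time: 5.0
tcp_pos: [0.4789, 0.2149, 0.1042]
orientation: [-179.8, -0.2, 157.9]
ft_force: [0.6, -0.3, -0.3]
grip_width: 0.153
```

```bash
python3 -c "
from h import *
f=imaging.grab_frame('scene'); crop(f,240,100,100,90,7,'s5.png')
g=imaging.grab_frame('top'); crop(g,220,140,80,80,6,'t5.png')
delta([.480,.2155,.105],158)
np.savez('f5.npz',s=f['image'],t=g['image'],sz=f['z_map'],tz=g['z_map'])
"
```

```text
t 5.1 tcp [0.48   0.2151 0.1055] [-1.7994e+02 -1.2000e-01  1.5789e+02] F [ 0.53  1.17 -0.53] w 0.15
trans mm [0.2 0.4 0.5] turn [-0.06 -0.12 -0.11]
```

View pics/s5.png

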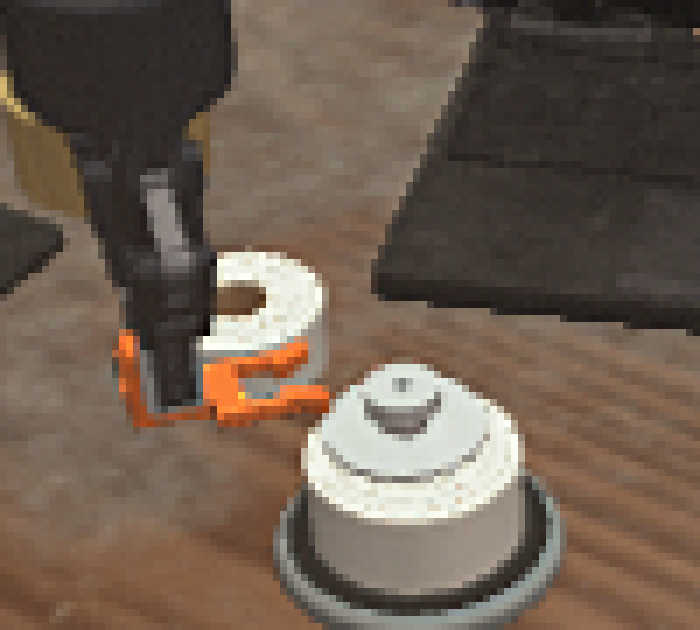

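View pics/t5.png

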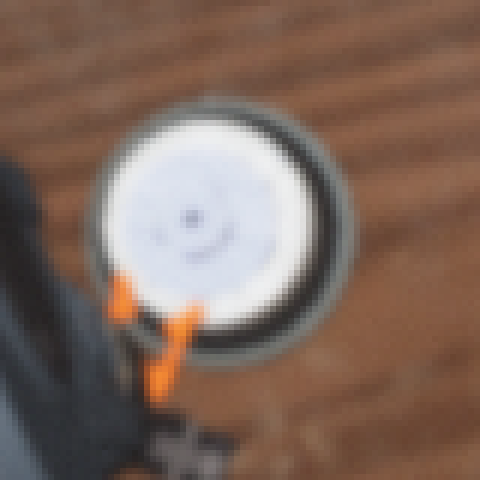

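Both arm tips and the spindle dot show in the top view: tips at about (239.8,185.8) and (251.7,190.8), dot at about (251.5,175.8). I'll fit them in this one camera so its calibration bias cancels.

```bash
cat > rel.py <<'E'
from fit import *
def run(tag):
    s=read_state(); R=Ro.from_euler("xyz",s["orientation"],degrees=True); T=s["tcp_pos"]
    F={n:imaging.grab_frame(n) for n in("scene","top")}
    C=np.diag([-1,1,-1.])  # clip axes in tool axes
    def hull2(f,q):
        # q: clip offset of tab centre from tcp in clip x,y (mm), yaw deg, underside dz mm below tcp
        Rc=R.as_matrix()@C@Ro.from_euler("z",q[2],degrees=True).as_matrix()
        o=T+R.as_matrix()@C@np.array([q[0],q[1],q[3]])/1000
        return [cv2.convexHull(proj(f,((p+[38,0,0])/1000)@Rc.T+o).astype(np.float32)) for p in PARTS]
    def msk(f,q,roi,S=8):
        u,v,w,h=roi; m=np.zeros((h*S,w*S),np.uint8)
        for hu in hull2(f,q): cv2.fillConvexPoly(m,((hu.reshape(-1,2)-[u,v]+.5)*S).astype(np.int32),255)
        return cv2.resize(m,(w,h),interpolation=cv2.INTER_AREA)/255.
    return s,F,hull2,msk
E
python3 - <<'E'
from rel import *
s,F,hull2,msk=run(0)
print(s["tcp_pos"],s["orientation"])
c=np.radians(-22);ex=np.array([np.cos(c),np.sin(c)]);ey=np.array([-np.sin(c),np.cos(c)])
f=F["top"]
sp=at_z(f,251.5,175.8,.0835)[:2]
tl=at_z(f,239.8,185.8,.1)[:2];tr=at_z(f,251.7,190.8,.1)[:2];m=(tl+tr)/2
print("spindle",sp,"tips",tl,tr,"sep",np.linalg.norm(tl-tr),"yaw of tips normal",np.degrees(np.arctan2(*(tl-tr)[::-1]))-90)
print("tips mid rel TCP (clip x,y) mm",(m-s["tcp_pos"][:2])@ex*1e3,(m-s["tcp_pos"][:2])@ey*1e3)
print("spindle rel tips mid",(sp-m)@ex*1e3,(sp-m)@ey*1e3, "spindle rel TCP",(sp-s["tcp_pos"][:2])@ey*1e3)
q=[-2,0,0,-10.2]
ims=[]
for n,roi in(("scene",(250,140,60,60)),("top",(225,165,45,45))):
    S=390//roi[2]; crop(F[n],*roi,S,"tmp.png"); im=cv2.imread("pics/tmp.png")
    for hu in hull2(F[n],q): cv2.polylines(im,[((hu.reshape(-1,2)-roi[:2]+.5)*S).astype(np.int32)],True,(255,255,0),1)
    ims.append(cv2.resize(im,(395,395)))
cv2.imwrite("pics/rel5.png",np.hstack(ims))
E
```

```text
[0.48000384 0.21505219 0.10551726] [-1.79937696e+02 -1.17517841e-01  1.57891184e+02]
spindle [0.55928786 0.18366813] tips [0.53361193 0.20872396] [0.52190419 0.18044226] sep 0.030609240257727113 yaw of tips normal -22.488028366870154
tips mid rel TCP (clip x,y) mm 51.94479849852713 -1.089560841728503
spindle rel tips mid 33.32274300255223 1.691077183479412 spindle rel TCP 0.6015163417509092
```

View pics/rel5.png

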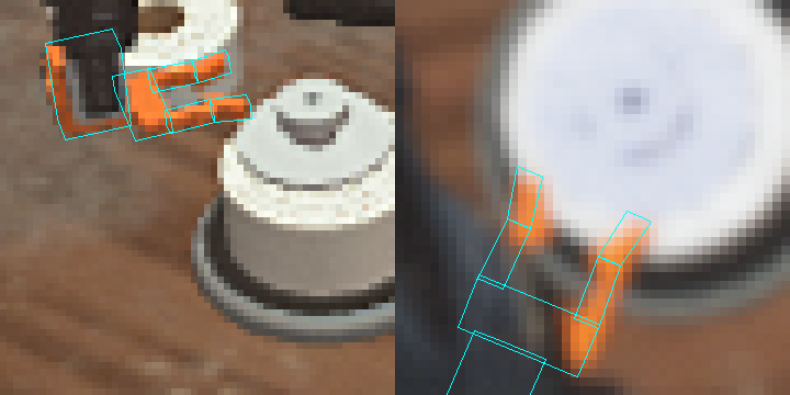

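The spindle sits about 0.6–1.7 mm to the clip's +y side and 85 mm ahead of the TCP. I'll advance 9 mm, shift 1.3 mm, and lower towards the flange.

Request:
arm_command(series=[{"turn": [0,0,0],"translation": [-9,1.3,10],"jaw": 1},{"turn": [0,0,0],"translation": [-9,1.3,19],"jaw": 1},{"turn": [0,0,0],"translation": [-9,1.3,22],"jaw": 1},{"turn": [0,0,0],"translation": [-9,1.3,22],"jaw": 1},{"turn": [0,0,0],"translation": [-9,1.3,22],"jaw": 1}])

```text
time: 5.7
tcp_pos: [0.489, 0.2129, 0.0837]
orientation: [-180.0, -0.1, 157.9]
ft_force: [0.1, -0.2, -0.3]
grip_width: 0.151
```

```bash
cat > st.py <<'E'
from h import *
c=np.radians(-22);ex=np.array([np.cos(c),np.sin(c),0]);ey=np.array([-np.sin(c),np.cos(c),0])
s=read_state();d=(np.array([.5593,.1836,0])-s["tcp_pos"])*1000
print("t",round(s["time"],2),"spindle ahead",round(d@ex,1),"left",round(d@ey,1),"tcp z",(s["tcp_pos"][2]*1e3).round(2),s["orientation"].round(2),"F clip xyz",(s["ft_force"]@ex).round(2),(s["ft_force"]@ey).round(2),s["ft_force"][2].round(2),"T",s["torque"].round(2),"w",round(s["grip_width"],3))
delta(s["tcp_pos"],158)
E
python3 st.py
python3 - <<'E'
from h import *
f=imaging.grab_frame('scene'); crop(f,250,130,70,70,8,'s6.png')
E
python3 st.py
```

```text
t 5.7 spindle ahead 76.2 left -0.8 tcp z 83.7 [-1.7996e+02 -1.0000e-01  1.5788e+02] F clip xyz 0.18 -0.15 -0.29 T [-0.   -0.   -0.04] w 0.151
t 5.7 tcp [0.489  0.2129 0.0837] [-1.7996e+02 -1.0000e-01  1.5788e+02] F [ 0.11 -0.2  -0.29] w 0.151
trans mm [0. 0. 0.] turn [-0.04 -0.1  -0.12]
t 5.75 spindle ahead 76.1 left -0.9 tcp z 83.88 [-1.7997e+02 -8.0000e-02  1.5789e+02] F clip xyz 0.83 0.35 -1.42 T [ 0.06  0.   -0.01] w 0.153
t 5.75 tcp [0.4891 0.213  0.0839] [-1.7997e+02 -8.0000e-02  1.5789e+02] F [ 0.9   0.02 -1.42] w 0.153
trans mm [0. 0. 0.] turn [-0.03 -0.08 -0.11]
```

View pics/s6.png

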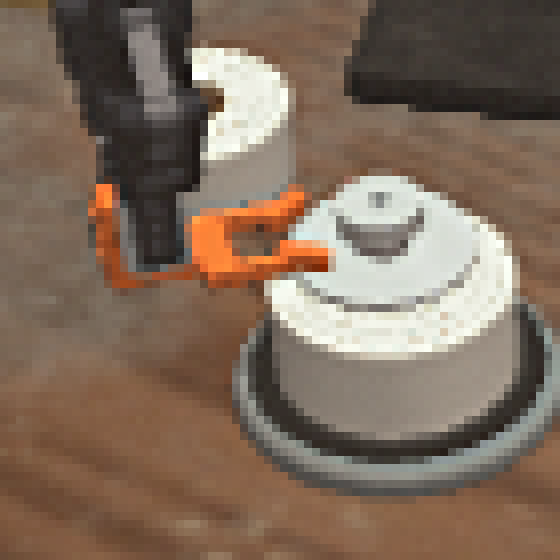

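The tips are over the flange's near edge, short of the head. I'll lower in small steps and watch the force.

Request:
arm_command(series=[{"turn": [0,0,0],"translation": [0,0,2],"jaw": 1},{"turn": [0,0,0],"translation": [0,0,4],"jaw": 1},{"turn": [0,0,0],"translation": [0,0,4],"jaw": 1}])

```text
time: 6.05
tcp_pos: [0.4889, 0.213, 0.0797]
orientation: [-180.0, -0.1, 157.9]
ft_force: [-0.7, -0.3, -1.0]
grip_width: 0.148
```

Request:
arm_command(series=[{"turn": [0,0,0],"translation": [0,0,1],"jaw": 1},{"turn": [0,0,0],"translation": [0,0,1],"jaw": 1},{"turn": [0,0,0],"translation": [0,0,1],"jaw": 1}])

```text
time: 6.35
tcp_pos: [0.4889, 0.213, 0.0787]
orientation: [-180.0, -0.1, 157.9]
ft_force: [0.4, -0.3, -0.5]
grip_width: 0.152
```

Request:
arm_command(series=[{"turn": [0,0,0],"translation": [0,0,1],"jaw": 1},{"turn": [0,0,0],"translation": [0,0,1],"jaw": 1},{"turn": [0,0,0],"translation": [0,0,1],"jaw": 1}])

```text
time: 6.65
tcp_pos: [0.4889, 0.213, 0.0777]
orientation: [-180.0, -0.1, 157.9]
ft_force: [-0.6, 0.4, 0.2]
grip_width: 0.148
```

```bash
python3 st.py
```

```text
t 6.65 spindle ahead 76.3 left -0.8 tcp z 77.67 [-1.7996e+02 -9.0000e-02  1.5789e+02] F clip xyz -0.75 0.17 0.16 T [-0.06  0.01 -0.01] w 0.148
t 6.65 tcp [0.4889 0.213  0.0777] [-1.7996e+02 -9.0000e-02  1.5789e+02] F [-0.63  0.44  0.16] w 0.148
trans mm [0. 0. 0.] turn [-0.04 -0.09 -0.11]
```

Request:
arm_command(series=[{"turn": [0,0,0],"translation": [0,0,0.7],"jaw": 1},{"turn": [0,0,0],"translation": [0,0,0.7],"jaw": 1}])

```text
time: 6.85
tcp_pos: [0.4888, 0.2129, 0.0769]
orientation: [-180.0, -0.1, 157.9]
ft_force: [0.8, 0.1, -0.5]
grip_width: 0.152
```

Request:
arm_command(series=[{"turn": [0,0,0],"translation": [0,0,0.7],"jaw": 1},{"turn": [0,0,0],"translation": [0,0,0.7],"jaw": 1}])

```text
time: 7.05
tcp_pos: [0.4887, 0.2129, 0.0761]
orientation: [-180.0, -0.1, 157.9]
ft_force: [-0.3, 0.2, 0.3]
grip_width: 0.155
```

Request:
arm_command(series=[{"turn": [0,0,0],"translation": [0,0,0.7],"jaw": 1},{"turn": [0,0,0],"translation": [0,0,0.7],"jaw": 1}])

```text
time: 7.25
tcp_pos: [0.4887, 0.2129, 0.0753]
orientation: [-179.9, -0.1, 157.9]
ft_force: [-0.1, -1.0, -1.1]
grip_width: 0.153
```

```bash
python3 st.py
```

```text
t 7.25 spindle ahead 76.4 left -0.7 tcp z 75.28 [-1.7994e+02 -1.1000e-01  1.5789e+02] F clip xyz 0.3 -0.99 -1.15 T [0.01 0.04 0.01] w 0.153
t 7.25 tcp [0.4887 0.2129 0.0753] [-1.7994e+02 -1.1000e-01  1.5789e+02] F [-0.09 -1.03 -1.15] w 0.153
trans mm [0. 0. 0.] turn [-0.06 -0.11 -0.11]
```

No contact yet, so I'll keep going.

Request:
arm_command(series=[{"turn": [0,0,0],"translation": [0,0,0.7],"jaw": 1},{"turn": [0,0,0],"translation": [0,0,0.7],"jaw": 1}])

```text
time: 7.45
tcp_pos: [0.4886, 0.2128, 0.0745]
orientation: [-179.9, -0.1, 157.9]
ft_force: [0.3, -1.0, -0.3]
grip_width: 0.151
```

Request:
arm_command(series=[{"turn": [0,0,0],"translation": [0,0,0.7],"jaw": 1},{"turn": [0,0,0],"translation": [0,0,0.7],"jaw": 1}])

```text
time: 7.65
tcp_pos: [0.4888, 0.2129, 0.074]
orientation: [-180.0, -0.1, 157.9]
ft_force: [-0.2, 0.6, 3.3]
grip_width: 0.153
```

```bash
python3 st.py
python3 - <<'E'
from h import *
f=imaging.grab_frame('scene'); crop(f,250,130,70,70,8,'s7.png')
E
python3 st.py
```

```text
t 7.65 spindle ahead 76.4 left -0.8 tcp z 74.0 [-1.7996e+02 -1.0000e-01  1.5790e+02] F clip xyz -0.37 0.52 3.27 T [-0.08  0.07  0.01] w 0.153
t 7.65 tcp [0.4888 0.2129 0.074 ] [-1.7996e+02 -1.0000e-01  1.5790e+02] F [-0.15  0.63  3.27] w 0.153
trans mm [0. 0. 0.] turn [-0.04 -0.1  -0.1 ]
t 7.7 spindle ahead 76.4 left -0.8 tcp z 74.02 [-1.7995e+02 -1.0000e-01  1.5789e+02] F clip xyz -1.11 -0.3 2.18 T [-0.05  0.07  0.02] w 0.148
t 7.7 tcp [0.4887 0.2129 0.074 ] [-1.7995e+02 -1.0000e-01  1.5789e+02] F [-1.14  0.14  2.18] w 0.148
trans mm [0. 0. 0.] turn [-0.05 -0.1  -0.11]
```

View pics/s7.png

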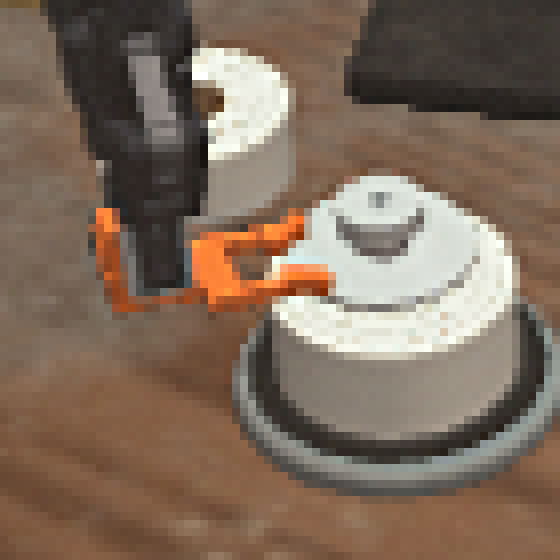

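Contact came at TCP z ≈ 74.1 mm with 2–3 N. I'll raise 1 mm to mid-groove and advance, with tool -x as the clip's forward direction.

Request:
arm_command(series=[{"turn": [0,0,0],"translation": [0,0,-1],"jaw": 1},{"turn": [0,0,0],"translation": [0,0,-1.1],"jaw": 1},{"turn": [0,0,0.1],"translation": [-2,0,-1.1],"jaw": 1},{"turn": [0,0,0.1],"translation": [-3,0,-1.1],"jaw": 1}])

```text
time: 8.1
tcp_pos: [0.4917, 0.2117, 0.075]
orientation: [-180.0, -0.1, 157.8]
ft_force: [-0.5, -0.1, -0.4]
grip_width: 0.15
```

```bash
python3 st.py
```

```text
t 8.1 spindle ahead 73.2 left -0.8 tcp z 75.05 [-1.7995e+02 -1.0000e-01  1.5779e+02] F clip xyz -0.45 -0.33 -0.42 T [-0.08 -0.   -0.01] w 0.15
t 8.1 tcp [0.4917 0.2117 0.075 ] [-1.7995e+02 -1.0000e-01  1.5779e+02] F [-0.54 -0.14 -0.42] w 0.15
trans mm [0. 0. 0.] turn [-0.05 -0.1  -0.21]
```

Request:
arm_command(series=[{"turn": [0,0,-0.2],"translation": [-1.5,0,0],"jaw": 1},{"turn": [0,0,-0.2],"translation": [-3,0,0],"jaw": 1},{"turn": [0,0,-0.2],"translation": [-4.5,0,0],"jaw": 1}])

```text
time: 8.4
tcp_pos: [0.496, 0.21, 0.075]
orientation: [-179.9, -0.1, 158.0]
ft_force: [0.4, -0.1, -1.1]
grip_width: 0.153
```

Request:
arm_command(series=[{"turn": [0,0,0],"translation": [-1.5,0,0],"jaw": 1},{"turn": [0,0,0],"translation": [-3,0,0],"jaw": 1},{"turn": [0,0,0],"translation": [-4,0,0],"jaw": 1}])

```text
time: 8.7
tcp_pos: [0.4999, 0.2084, 0.075]
orientation: [-179.9, -0.1, 158.0]
ft_force: [0.5, 0.1, -0.4]
grip_width: 0.152
```

```bash
python3 st.py
python3 - <<'E'
from h import *
f=imaging.grab_frame('scene'); crop(f,250,130,70,70,8,'s8.png')
E
python3 st.py
```

```text
t 8.7 spindle ahead 64.4 left -0.7 tcp z 74.97 [-1.7995e+02 -1.0000e-01  1.5798e+02] F clip xyz 0.42 0.31 -0.41 T [-0.04  0.08  0.08] w 0.152
t 8.7 tcp [0.4999 0.2084 0.075 ] [-1.7995e+02 -1.0000e-01  1.5798e+02] F [ 0.5   0.13 -0.41] w 0.152
trans mm [0. 0. 0.] turn [-0.05 -0.1  -0.02]
t 8.75 spindle ahead 64.3 left -0.8 tcp z 74.99 [-1.7995e+02 -9.0000e-02  1.5798e+02] F clip xyz -0.25 -0.12 -0.19 T [ 0.03 -0.03 -0.04] w 0.15
t 8.75 tcp [0.5    0.2084 0.075 ] [-1.7995e+02 -9.0000e-02  1.5798e+02] F [-0.28 -0.02 -0.19] w 0.15
trans mm [0. 0. 0.] turn [-0.05 -0.09 -0.02]
```

View pics/s8.png

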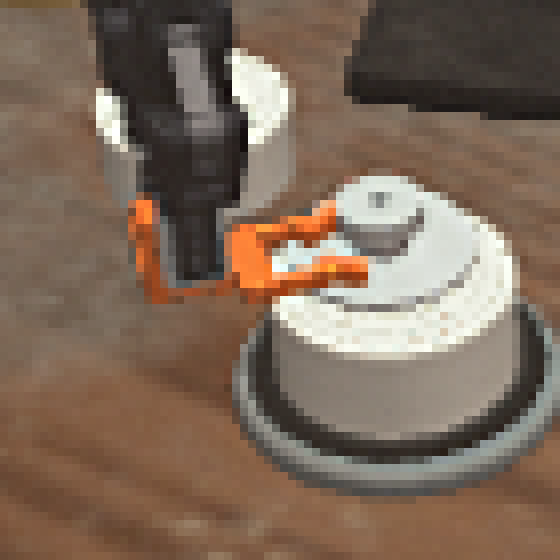

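The tips are now level with the head's near edge and entering below it, with no force. I'll keep advancing in short steps.

Request:
arm_command(series=[{"turn": [0,0,0],"translation": [-1,0,0],"jaw": 1},{"turn": [0,0,0],"translation": [-2,0,0],"jaw": 1},{"turn": [0,0,0],"translation": [-3,0,0],"jaw": 1}])

```text
time: 9.05
tcp_pos: [0.5028, 0.2072, 0.075]
orientation: [-180.0, -0.1, 158.0]
ft_force: [-0.5, 0.8, -1.3]
grip_width: 0.147
```

Request:
arm_command(series=[{"turn": [0,0,0],"translation": [-1,0,0],"jaw": 1},{"turn": [0,0,0],"translation": [-2,0,0],"jaw": 1},{"turn": [0,0,0],"translation": [-3,0,0],"jaw": 1}])

```text
time: 9.35
tcp_pos: [0.5057, 0.2061, 0.075]
orientation: [-180.0, -0.1, 158.0]
ft_force: [0.1, -0.2, -0.2]
grip_width: 0.154
```

```bash
python3 st.py
```

```text
t 9.35 spindle ahead 58.2 left -0.7 tcp z 74.97 [-1.7995e+02 -1.0000e-01  1.5798e+02] F clip xyz 0.18 -0.14 -0.2 T [-0.04 -0.01 -0.02] w 0.154
t 9.35 tcp [0.5057 0.2061 0.075 ] [-1.7995e+02 -1.0000e-01  1.5798e+02] F [ 0.12 -0.19 -0.2 ] w 0.154
trans mm [0. 0. 0.] turn [-0.05 -0.1  -0.02]
```

Request:
arm_command(series=[{"turn": [0,0,0],"translation": [-1,0,0],"jaw": 1},{"turn": [0,0,0],"translation": [-2,0,0],"jaw": 1}])

```text
time: 9.55
tcp_pos: [0.5076, 0.2053, 0.075]
orientation: [-180.0, -0.1, 158.0]
ft_force: [0.6, 0.4, -0.7]
grip_width: 0.148
```

Request:
arm_command(series=[{"turn": [0,0,0],"translation": [-1,0,0],"jaw": 1},{"turn": [0,0,0],"translation": [-2,0,0],"jaw": 1}])

```text
time: 9.75
tcp_pos: [0.5095, 0.2045, 0.0749]
orientation: [-179.9, -0.1, 158.0]
ft_force: [-0.1, 0.4, -1.3]
grip_width: 0.153
```

```bash
python3 st.py
python3 - <<'E'
from h import *
f=imaging.grab_frame('scene'); crop(f,250,130,70,70,8,'s9.png')
E
python3 st.py
```

```text
t 9.75 spindle ahead 54.0 left -0.7 tcp z 74.93 [-1.7995e+02 -1.0000e-01  1.5798e+02] F clip xyz -0.22 0.38 -1.3 T [-0.03 -0.02  0.01] w 0.153
t 9.75 tcp [0.5095 0.2045 0.0749] [-1.7995e+02 -1.0000e-01  1.5798e+02] F [-0.06  0.43 -1.3 ] w 0.153
trans mm [0. 0. 0.] turn [-0.05 -0.1  -0.02]
t 9.8 spindle ahead 53.8 left -0.8 tcp z 74.96 [-1.7995e+02 -9.0000e-02  1.5798e+02] F clip xyz 0.09 -0.22 -0.74 T [-0.02  0.03 -0.01] w 0.154
t 9.8 tcp [0.5097 0.2045 0.075 ] [-1.7995e+02 -9.0000e-02  1.5798e+02] F [-0.01 -0.24 -0.74] w 0.154
trans mm [0. 0. 0.] turn [-0.05 -0.09 -0.02]
```

View pics/s9.png

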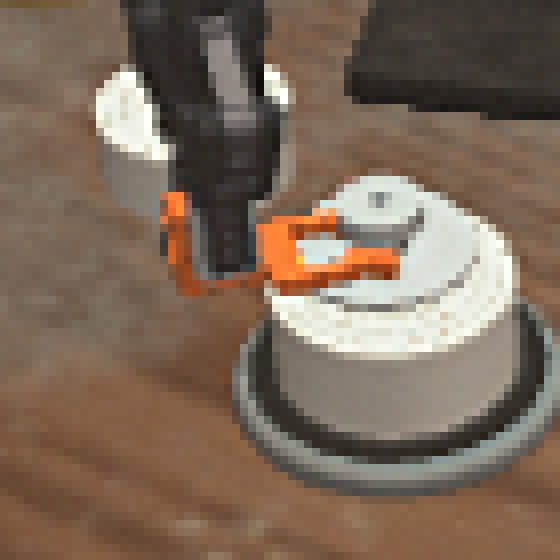

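The far tip is under the head and the clip is clean in the groove plane. I'll continue in 1–1.5 mm steps.

Request:
arm_command(series=[{"turn": [0,0,0],"translation": [-0.7,0,0],"jaw": 1},{"turn": [0,0,0],"translation": [-1.4,0,0],"jaw": 1}])

```text
time: 10.0
tcp_pos: [0.511, 0.2039, 0.0749]
orientation: [-180.0, -0.1, 158.0]
ft_force: [-0.5, 0.6, -0.7]
grip_width: 0.149
```

Request:
arm_command(series=[{"turn": [0,0,0],"translation": [-0.7,0,0],"jaw": 1},{"turn": [0,0,0],"translation": [-1.4,0,0],"jaw": 1}])

```text
time: 10.2
tcp_pos: [0.5124, 0.2034, 0.075]
orientation: [-180.0, -0.1, 158.0]
ft_force: [-0.3, -0.7, -0.8]
grip_width: 0.145
```

```bash
python3 st.py
```

```text
t 10.2 spindle ahead 50.9 left -0.8 tcp z 74.97 [-1.7995e+02 -9.0000e-02  1.5798e+02] F clip xyz -0.08 -0.73 -0.81 T [0.02 0.02 0.01] w 0.145
t 10.2 tcp [0.5124 0.2034 0.075 ] [-1.7995e+02 -9.0000e-02  1.5798e+02] F [-0.35 -0.65 -0.81] w 0.145
trans mm [0. 0. 0.] turn [-0.05 -0.09 -0.02]
```

Request:
arm_command(series=[{"turn": [0,0,0],"translation": [-0.6,0,0],"jaw": 1},{"turn": [0,0,0],"translation": [-1.2,0,0],"jaw": 1}])

```text
time: 10.4
tcp_pos: [0.5134, 0.2031, 0.075]
orientation: [-180.0, -0.1, 158.0]
ft_force: [-0.9, 1.8, -0.8]
grip_width: 0.15
```

Request:
arm_command(series=[{"turn": [0,0,0],"translation": [-0.6,0,0],"jaw": 1},{"turn": [0,0,0],"translation": [-1.2,0,0],"jaw": 1}])

```text
time: 10.6
tcp_pos: [0.5144, 0.203, 0.0749]
orientation: [180.0, -0.1, 158.0]
ft_force: [-1.4, 3.1, -1.0]
grip_width: 0.151
```

```bash
python3 st.py
```

```text
t 10.6 spindle ahead 48.9 left -1.2 tcp z 74.94 [ 1.8000e+02 -1.5000e-01  1.5801e+02] F clip xyz -2.42 2.38 -1.01 T [0.75 0.39 0.07] w 0.151
t 10.6 tcp [0.5144 0.203  0.0749] [ 1.8000e+02 -1.5000e-01  1.5801e+02] F [-1.35  3.12 -1.01] w 0.151
trans mm [0. 0. 0.] turn [ 0.   -0.15  0.01]
```

Contact at 48.9 mm, with the shaft pushing the clip towards +y. The shaft is left of the clip's midline, so I'll shift tool +y before going on.

Request:
arm_command(series=[{"turn": [0,0,0],"translation": [0,0.6,0],"jaw": 1},{"turn": [0,0,0],"translation": [0,1.2,0],"jaw": 1},{"turn": [0,0,0],"translation": [0,1.2,0],"jaw": 1}])

```text
time: 10.9
tcp_pos: [0.515, 0.2039, 0.0749]
orientation: [-180.0, -0.1, 158.0]
ft_force: [0.6, 0.1, -0.6]
grip_width: 0.153
```

```bash
python3 st.py
```

```text
t 10.9 spindle ahead 48.7 left -2.3 tcp z 74.94 [-1.7998e+02 -1.2000e-01  1.5800e+02] F clip xyz 0.5 0.29 -0.64 T [ 0.01 -0.02  0.01] w 0.153
t 10.9 tcp [0.515  0.2039 0.0749] [-1.7998e+02 -1.2000e-01  1.5800e+02] F [ 0.58  0.08 -0.64] w 0.153
trans mm [0. 0. 0.] turn [-0.02 -0.12  0.  ]
```

Request:
arm_command(series=[{"turn": [0,0,0],"translation": [-0.5,0,0],"jaw": 1},{"turn": [0,0,0],"translation": [-1,0,0],"jaw": 1}])

```text
time: 11.1
tcp_pos: [0.5157, 0.2036, 0.0749]
orientation: [-180.0, -0.2, 158.0]
ft_force: [-1.9, 1.6, -0.1]
grip_width: 0.152
```

```bash
python3 st.py
```

```text
t 11.1 spindle ahead 48.0 left -2.2 tcp z 74.89 [-1.7998e+02 -1.6000e-01  1.5800e+02] F clip xyz -2.33 0.79 -0.06 T [ 0.29  0.49 -0.03] w 0.152
t 11.1 tcp [0.5157 0.2036 0.0749] [-1.7998e+02 -1.6000e-01  1.5800e+02] F [-1.87  1.61 -0.06] w 0.152
trans mm [0. 0. 0.] turn [-0.02 -0.16  0.  ]
```

Request:
arm_command(series=[{"turn": [0,0,0],"translation": [-0.5,0,0],"jaw": 1},{"turn": [0,0,0],"translation": [-1,0,0],"jaw": 1}])

```text
time: 11.3
tcp_pos: [0.516, 0.2033, 0.0747]
orientation: [-180.0, -0.2, 158.0]
ft_force: [-4.3, 2.7, 0.0]
grip_width: 0.149
```

```bash
python3 st.py
```

```text
t 11.3 spindle ahead 47.6 left -2.0 tcp z 74.74 [-179.97   -0.23  158.02] F clip xyz -4.99 0.95 0.05 T [0.54 0.95 0.02] w 0.149
t 11.3 tcp [0.516  0.2033 0.0747] [-179.97   -0.23  158.02] F [-4.27  2.75  0.05] w 0.149
trans mm [0. 0. 0.] turn [-0.03 -0.23  0.02]
```

The push is now nearly square, with Fx ≈ -5 N and Fy ≈ 0.9 N. I'll push a little more and trim y, z and pitch.

Request:
arm_command(series=[{"turn": [0,-0.1,0],"translation": [-0.8,0.3,-0.2],"jaw": 1},{"turn": [0,-0.2,0],"translation": [-1.5,0.3,-0.2],"jaw": 1}])

```text
time: 11.5
tcp_pos: [0.5165, 0.203, 0.0746]
orientation: [-179.9, -0.1, 158.0]
ft_force: [-5.7, 3.5, -0.6]
grip_width: 0.153
```

```bash
python3 st.py
```

```text
t 11.5 spindle ahead 46.9 left -2.0 tcp z 74.6 [-1.7993e+02 -1.3000e-01  1.5803e+02] F clip xyz -6.59 1.07 -0.61 T [0.65 1.3  0.03] w 0.153
t 11.5 tcp [0.5165 0.203  0.0746] [-1.7993e+02 -1.3000e-01  1.5803e+02] F [-5.71  3.46 -0.61] w 0.153
trans mm [0. 0. 0.] turn [-0.07 -0.13  0.03]
```

Request:
arm_command(series=[{"turn": [0,-0.1,0],"translation": [-1,0.3,-0.5],"jaw": 1},{"turn": [0,-0.2,0],"translation": [-1.9,0.3,-0.5],"jaw": 1}])

```text
time: 11.7
tcp_pos: [0.5171, 0.2027, 0.0746]
orientation: [-179.9, -0.1, 158.1]
ft_force: [-6.2, 3.0, -0.4]
grip_width: 0.152
```

```bash
python3 st.py
```

```text
t 11.7 spindle ahead 46.3 left -1.9 tcp z 74.64 [-1.7988e+02 -7.0000e-02  1.5805e+02] F clip xyz -6.89 0.49 -0.41 T [0.72 1.36 0.03] w 0.152
t 11.7 tcp [0.5171 0.2027 0.0746] [-1.7988e+02 -7.0000e-02  1.5805e+02] F [-6.2   3.04 -0.41] w 0.152
trans mm [0. 0. 0.] turn [-0.12 -0.07  0.05]
```

Request:
arm_command(series=[{"turn": [0,-0.1,0],"translation": [-1,0.3,-0.5],"jaw": 1},{"turn": [0,-0.1,0],"translation": [-2,0.3,-0.5],"jaw": 1}])

```text
time: 11.9
tcp_pos: [0.5178, 0.2024, 0.0746]
orientation: [-179.8, -0.1, 158.1]
ft_force: [-6.3, 2.9, -0.5]
grip_width: 0.15
```

```bash
python3 st.py
python3 - <<'E'
from h import *
f=imaging.grab_frame('scene'); crop(f,250,130,70,70,8,'s10.png')
E
python3 st.py
```

```text
t 11.9 spindle ahead 45.6 left -1.8 tcp z 74.65 [-1.7984e+02 -1.1000e-01  1.5808e+02] F clip xyz -6.9 0.36 -0.52 T [0.73 1.41 0.03] w 0.15
t 11.9 tcp [0.5178 0.2024 0.0746] [-1.7984e+02 -1.1000e-01  1.5808e+02] F [-6.26  2.91 -0.52] w 0.15
trans mm [0. 0. 0.] turn [-0.16 -0.11  0.08]
t 11.95 spindle ahead 45.4 left -1.9 tcp z 74.66 [-1.7984e+02 -1.0000e-01  1.5808e+02] F clip xyz -5.94 0.96 -0.42 T [ 0.67  1.23 -0.02] w 0.154
t 11.95 tcp [0.5179 0.2023 0.0747] [-1.7984e+02 -1.0000e-01  1.5808e+02] F [-5.15  3.11 -0.42] w 0.154
trans mm [0. 0. 0.] turn [-0.16 -0.1   0.08]
```

View pics/s10.png

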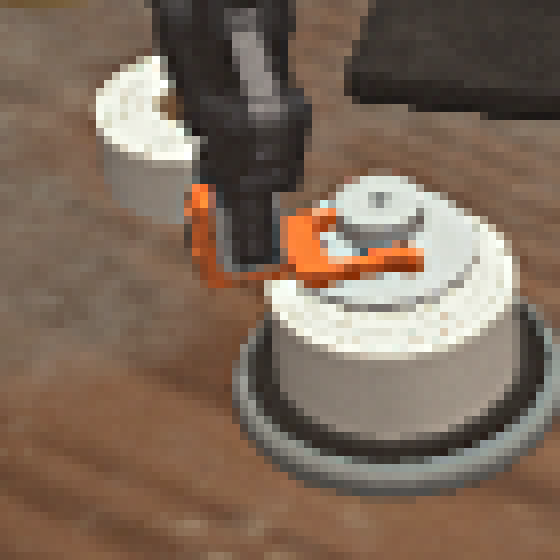

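The near arm is spreading along the shaft and the tab isn't slipping. I'll continue at the same gentle push.

Request:
arm_command(series=[{"turn": [-0.1,-0.1,0],"translation": [-1,0.3,-0.5],"jaw": 1},{"turn": [-0.2,-0.1,0.1],"translation": [-2,0.3,-0.5],"jaw": 1}])

```text
time: 12.15
tcp_pos: [0.5186, 0.202, 0.0747]
orientation: [180.0, -0.1, 158.0]
ft_force: [-5.9, 3.9, -1.0]
grip_width: 0.153
```

```bash
python3 st.py
```

```text
t 12.15 spindle ahead 44.6 left -1.9 tcp z 74.68 [ 1.7999e+02 -1.4000e-01  1.5801e+02] F clip xyz -6.94 1.45 -0.96 T [ 0.78  1.34 -0.01] w 0.153
t 12.15 tcp [0.5186 0.202  0.0747] [ 1.7999e+02 -1.4000e-01  1.5801e+02] F [-5.9   3.94 -0.96] w 0.153
trans mm [0. 0. 0.] turn [ 0.01 -0.14  0.01]
```

Request:
arm_command(series=[{"turn": [-0.1,-0.1,0],"translation": [-1,0.3,-0.5],"jaw": 1},{"turn": [-0.2,-0.1,0.1],"translation": [-2,0.3,-0.5],"jaw": 1}])

```text
time: 12.35
tcp_pos: [0.5195, 0.2017, 0.0748]
orientation: [179.8, -0.2, 157.9]
ft_force: [-6.9, 4.2, -0.4]
grip_width: 0.149
```

```bash
python3 st.py
```

```text
t 12.35 spindle ahead 43.7 left -1.8 tcp z 74.76 [ 1.7983e+02 -1.6000e-01  1.5794e+02] F clip xyz -8.03 1.34 -0.43 T [0.68 1.16 0.07] w 0.149
t 12.35 tcp [0.5195 0.2017 0.0748] [ 1.7983e+02 -1.6000e-01  1.5794e+02] F [-6.94  4.25 -0.43] w 0.149
trans mm [0. 0. 0.] turn [ 0.17 -0.16 -0.06]
```

Request:
arm_command(series=[{"turn": [0.1,-0.1,0],"translation": [-1,0.5,-0.4],"jaw": 1},{"turn": [0.1,-0.2,0],"translation": [-2,0.5,-0.4],"jaw": 1}])

```text
time: 12.55
tcp_pos: [0.5209, 0.2014, 0.0748]
orientation: [180.0, -0.0, 158.0]
ft_force: [-3.3, 2.2, -1.1]
grip_width: 0.151
```

```bash
python3 st.py
```

```text
t 12.55 spindle ahead 42.3 left -2.1 tcp z 74.84 [ 1.7997e+02 -3.0000e-02  1.5795e+02] F clip xyz -3.88 0.85 -1.06 T [0.42 0.85 0.03] w 0.151
t 12.55 tcp [0.5209 0.2014 0.0748] [ 1.7997e+02 -3.0000e-02  1.5795e+02] F [-3.27  2.24 -1.06] w 0.151
trans mm [0. 0. 0.] turn [ 0.03 -0.03 -0.05]
```

Request:
arm_command(series=[{"turn": [0,-0.1,0],"translation": [-1,0.4,-0.4],"jaw": 1},{"turn": [0,-0.2,0],"translation": [-1.8,0.4,-0.4],"jaw": 1}])

```text
time: 12.75
tcp_pos: [0.5228, 0.201, 0.0752]
orientation: [180.0, 0.2, 157.9]
ft_force: [-1.9, -0.2, -1.5]
grip_width: 0.148
```

```bash
python3 st.py
```

```text
t 12.75 spindle ahead 40.3 left -2.4 tcp z 75.21 [179.99   0.2  157.95] F clip xyz -1.66 -0.88 -1.54 T [ 0.09  0.42 -0.07] w 0.148
t 12.75 tcp [0.5228 0.201  0.0752] [179.99   0.2  157.95] F [-1.86 -0.19 -1.54] w 0.148
trans mm [0. 0. 0.] turn [ 0.01  0.2  -0.05]
```

The force peak is past and the arms are springing back. Now I'll step gently to the back stop.

Request:
arm_command(series=[{"turn": [0,0.1,0],"translation": [-0.6,-0.1,0.1],"jaw": 1},{"turn": [0,0.2,0],"translation": [-1.2,-0.1,0.1],"jaw": 1}])

```text
time: 12.95
tcp_pos: [0.5247, 0.2003, 0.0753]
orientation: [180.0, 0.1, 157.9]
ft_force: [-0.7, 0.8, -0.7]
grip_width: 0.156
```

```bash
python3 st.py
```

```text
t 12.95 spindle ahead 38.4 left -2.5 tcp z 75.34 [1.7997e+02 7.0000e-02 1.5793e+02] F clip xyz -0.99 0.47 -0.7 T [-0.09  0.1  -0.02] w 0.156
t 12.95 tcp [0.5247 0.2003 0.0753] [1.7997e+02 7.0000e-02 1.5793e+02] F [-0.74  0.81 -0.7 ] w 0.156
trans mm [0. 0. 0.] turn [ 0.03  0.07 -0.07]
```

Request:
arm_command(series=[{"turn": [0,0,0],"translation": [-0.6,0,0],"jaw": 1},{"turn": [0,0,0],"translation": [-1.2,0,0],"jaw": 1}])

```text
time: 13.15
tcp_pos: [0.5265, 0.1996, 0.0756]
orientation: [180.0, 0.1, 157.9]
ft_force: [1.6, -1.2, -0.9]
grip_width: 0.151
```

```bash
python3 st.py
```

```text
t 13.15 spindle ahead 36.4 left -2.6 tcp z 75.6 [1.7995e+02 1.4000e-01 1.5791e+02] F clip xyz 1.95 -0.49 -0.91 T [-0.16 -0.16  0.  ] w 0.151
t 13.15 tcp [0.5265 0.1996 0.0756] [1.7995e+02 1.4000e-01 1.5791e+02] F [ 1.62 -1.18 -0.91] w 0.151
trans mm [0. 0. 0.] turn [ 0.04  0.14 -0.09]
```

Request:
arm_command(series=[{"turn": [0,0.1,0],"translation": [-0.4,0,0.4],"jaw": 1},{"turn": [0,0.1,0],"translation": [-0.8,0,0.5],"jaw": 1}])

```text
time: 13.35
tcp_pos: [0.5277, 0.1992, 0.0752]
orientation: [179.9, 0.1, 157.9]
ft_force: [1.1, -1.5, 0.9]
grip_width: 0.149
```

```bash
python3 st.py
```

```text
t 13.35 spindle ahead 35.1 left -2.6 tcp z 75.19 [1.7995e+02 7.0000e-02 1.5789e+02] F clip xyz 1.54 -0.94 0.85 T [-0.24 -0.12 -0.06] w 0.149
t 13.35 tcp [0.5277 0.1992 0.0752] [1.7995e+02 7.0000e-02 1.5789e+02] F [ 1.08 -1.45  0.85] w 0.149
trans mm [0. 0. 0.] turn [ 0.05  0.07 -0.11]
```

Request:
arm_command(series=[{"turn": [0,0,0],"translation": [-0.5,0,0.1],"jaw": 1},{"turn": [0,0,0],"translation": [-1,0,0.2],"jaw": 1}])

```text
time: 13.55
tcp_pos: [0.5286, 0.1989, 0.075]
orientation: [179.9, 0.1, 157.9]
ft_force: [0.4, -0.1, -1.5]
grip_width: 0.153
```

```bash
python3 st.py
```

```text
t 13.55 spindle ahead 34.2 left -2.6 tcp z 74.96 [1.7994e+02 6.0000e-02 1.5790e+02] F clip xyz 0.36 0.06 -1.5 T [0.01 0.03 0.  ] w 0.153
t 13.55 tcp [0.5286 0.1989 0.075 ] [1.7994e+02 6.0000e-02 1.5790e+02] F [ 0.36 -0.08 -1.5 ] w 0.153
trans mm [0. 0. 0.] turn [ 0.06  0.06 -0.1 ]
```

Request:
arm_command(series=[{"turn": [0,0,0],"translation": [-0.5,0,0],"jaw": 1},{"turn": [0,0,0],"translation": [-0.9,0,0],"jaw": 1}])

```text
time: 13.75
tcp_pos: [0.529, 0.1987, 0.0749]
orientation: [179.9, 0.0, 157.9]
ft_force: [-2.0, 1.2, 0.9]
grip_width: 0.157
```

```bash
python3 st.py
```

```text
t 13.75 spindle ahead 33.7 left -2.6 tcp z 74.86 [1.7994e+02 1.0000e-02 1.5791e+02] F clip xyz -2.32 0.37 0.94 T [0.21 0.41 0.01] w 0.157
t 13.75 tcp [0.529  0.1987 0.0749] [1.7994e+02 1.0000e-02 1.5791e+02] F [-2.01  1.21  0.94] w 0.157
trans mm [0. 0. 0.] turn [ 0.06  0.01 -0.09]
```

Request:
arm_command(series=[{"turn": [0,0,0],"translation": [-0.5,0,0],"jaw": 1},{"turn": [0,0,0],"translation": [-0.9,0,0],"jaw": 1}])

```text
time: 13.95
tcp_pos: [0.5293, 0.1985, 0.0748]
orientation: [179.9, -0.1, 157.9]
ft_force: [-3.9, 2.3, 1.4]
grip_width: 0.155
```

```bash
python3 st.py
python3 - <<'E'
from h import *
f=imaging.grab_frame('scene'); crop(f,250,130,70,70,8,'s11.png')
E

```

```text
t 13.95 spindle ahead 33.4 left -2.6 tcp z 74.79 [ 1.7995e+02 -5.0000e-02  1.5793e+02] F clip xyz -4.51 0.68 1.39 T [ 0.41  0.81 -0.03] w 0.155
t 13.95 tcp [0.5293 0.1985 0.0748] [ 1.7995e+02 -5.0000e-02  1.5793e+02] F [-3.93  2.32  1.39] w 0.155
trans mm [0. 0. 0.] turn [ 0.05 -0.05 -0.07]
```

View pics/s11.png

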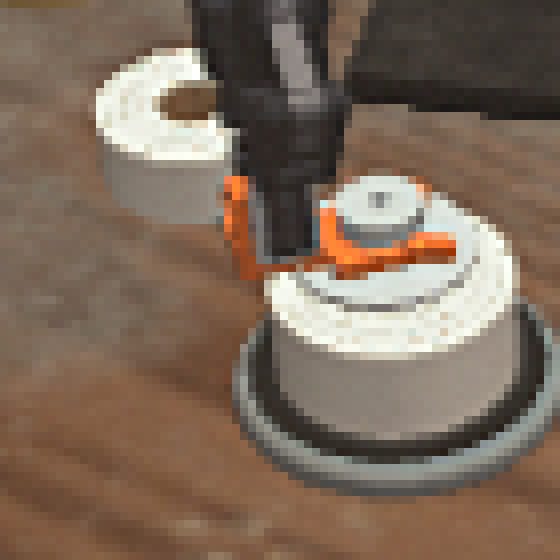

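At the back stop, a small move now raises the force, as it should. One slightly firmer press, then relax and open.

Request:
arm_command(series=[{"turn": [0,0,0],"translation": [-0.7,0,0],"jaw": 1},{"turn": [0,0,0],"translation": [-1.2,0,0],"jaw": 1}])

```text
time: 14.2
tcp_pos: [0.5297, 0.1983, 0.0747]
orientation: [179.9, -0.1, 158.0]
ft_force: [-7.1, 4.2, 2.9]
grip_width: 0.151
```

```bash
python3 st.py
```

```text
t 14.2 spindle ahead 33.0 left -2.6 tcp z 74.73 [ 1.7994e+02 -1.5000e-01  1.5795e+02] F clip xyz -8.19 1.21 2.93 T [ 0.64  1.36 -0.  ] w 0.151
t 14.2 tcp [0.5297 0.1983 0.0747] [ 1.7994e+02 -1.5000e-01  1.5795e+02] F [-7.14  4.19  2.93] w 0.151
trans mm [0. 0. 0.] turn [ 0.06 -0.15 -0.05]
```

Request:
arm_command(series=[{"turn": [0,0,0],"translation": [0,0,0.3],"jaw": 1},{"turn": [0,0,0],"translation": [0.1,0,0.4],"jaw": 1}])

```text
time: 14.4
tcp_pos: [0.5293, 0.1984, 0.0743]
orientation: [180.0, -0.2, 158.0]
ft_force: [-4.0, 1.0, 2.4]
grip_width: 0.15
```

```bash
python3 st.py
```

```text
t 14.4 spindle ahead 33.4 left -2.5 tcp z 74.26 [ 1.7995e+02 -1.7000e-01  1.5796e+02] F clip xyz -4.14 -0.55 2.41 T [0.38 0.88 0.01] w 0.15
t 14.4 tcp [0.5293 0.1984 0.0743] [ 1.7995e+02 -1.7000e-01  1.5796e+02] F [-4.05  1.04  2.41] w 0.15
trans mm [0. 0. 0.] turn [ 0.05 -0.17 -0.04]
```

Request:
arm_command(series=[{"turn": [0,0,0],"translation": [0.4,0,0],"jaw": 1},{"turn": [0,0,0],"translation": [0.4,0,0],"jaw": 0.6},{"turn": [0,0,0],"translation": [0.4,0,0],"jaw": 0.45},{"turn": [0,0,0],"translation": [0.4,0,0],"jaw": 0.3},{"turn": [0,0,0],"translation": [0.4,0,0],"jaw": 0.3}])

```text
time: 14.9
tcp_pos: [0.5292, 0.1985, 0.0743]
orientation: [179.9, -0.1, 158.0]
ft_force: [-0.2, 0.6, -0.1]
grip_width: 0.35
```

```bash
python3 st.py
python3 - <<'E'
from h import *
f=imaging.grab_frame('scene'); crop(f,250,130,70,70,8,'s12.png')
E

```

```text
t 14.9 spindle ahead 33.5 left -2.6 tcp z 74.34 [ 1.7994e+02 -1.4000e-01  1.5795e+02] F clip xyz -0.41 0.43 -0.09 T [ 0.01 -0.01 -0.01] w 0.35
t 14.9 tcp [0.5292 0.1985 0.0743] [ 1.7994e+02 -1.4000e-01  1.5795e+02] F [-0.22  0.56 -0.09] w 0.35
trans mm [0. 0. 0.] turn [ 0.06 -0.14 -0.05]
```

View pics/s12.png

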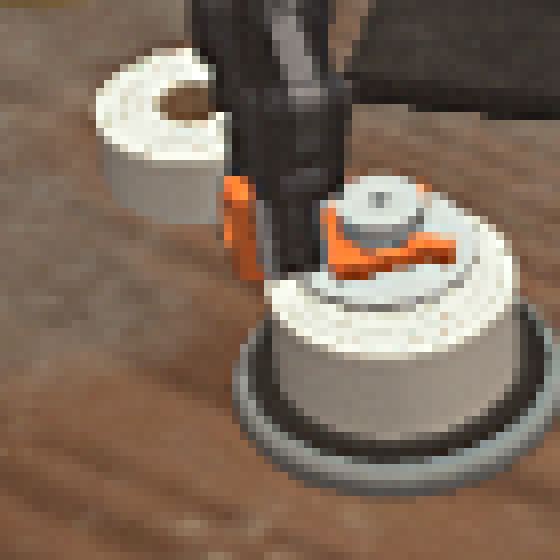

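The clip stays in place with the jaws open and no force reading. I'll lift straight up slowly, then move away.

Request:
arm_command(series=[{"turn": [0,0,0],"translation": [0,0,-10],"jaw": 0.3},{"turn": [0,0,0],"translation": [0,0,-25],"jaw": 0.3},{"turn": [0,0,0],"translation": [0,0,-45],"jaw": 0.3},{"turn": [0,0,0],"translation": [0,0,-75],"jaw": 0.3},{"turn": [0,0,0],"translation": [0,0,-110],"jaw": 0.3}])

```text
time: 15.45
tcp_pos: [0.5289, 0.1981, 0.1855]
orientation: [180.0, -0.2, 157.9]
ft_force: [0.8, 0.0, 0.2]
grip_width: 0.347
```

Request:
arm_command(series=[{"turn": [0,0,0],"translation": [50,-60,-20],"jaw": 0.3},{"turn": [0,0,0],"translation": [50,-120,-20],"jaw": 0.3},{"turn": [0,0,0],"translation": [50,-160,-20],"jaw": 0.3},{"turn": [0,0,0],"translation": [50,-160,-20],"jaw": 0.3},{"turn": [0,0,0],"translation": [50,-160,-20],"jaw": 0.3}])

```text
time: 15.95
tcp_pos: [0.4209, 0.0663, 0.207]
orientation: [180.0, -0.1, 157.8]
ft_force: [0.0, 0.1, -0.5]
grip_width: 0.35
```

```bash
python3 st.py
python3 - <<'E'
from h import *
f=imaging.grab_frame('scene'); crop(f,260,130,70,70,8,'s13.png')
g=imaging.grab_frame('top'); crop(g,225,145,60,60,8,'t13.png')
for n,F in (("s",f),("t",g)):
    X=cloud(F); im=F["image"].astype(int)
    m=(im[...,0]-im[...,2]>90)&(X[...,2]>.05)&(abs(X[...,0]-.56)<.08)&(abs(X[...,1]-.18)<.08)
    P=X[m]; print(n,m.sum(),P.min(0),P.max(0),P[P[:,2]>.09].mean(0))
E

```

```text
t 15.95 spindle ahead 84.4 left 160.6 tcp z 207.01 [ 1.7999e+02 -1.2000e-01  1.5780e+02] F clip xyz 0.02 0.07 -0.51 T [-0.02 -0.01 -0.05] w 0.35
t 15.95 tcp [0.4209 0.0663 0.207 ] [ 1.7999e+02 -1.2000e-01  1.5780e+02] F [ 0.04  0.06 -0.51] w 0.35
trans mm [0. 0. 0.] turn [ 0.01 -0.12 -0.2 ]
s 139 [0.52105297 0.1616936  0.06270815] [0.58327825 0.21699559 0.10070012] [0.52846466 0.19199107 0.09628607]
t 128 [0.51060837 0.16215014 0.06386394] [0.57748958 0.206262   0.10224946] [0.52421689 0.19794504 0.09743302]
```

View pics/s13.png

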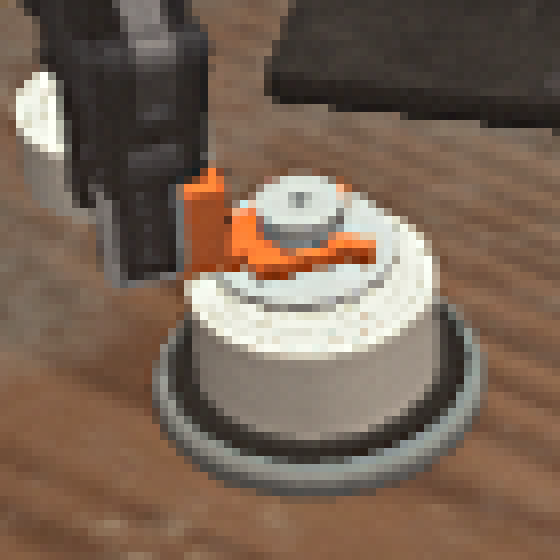

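View pics/t13.png

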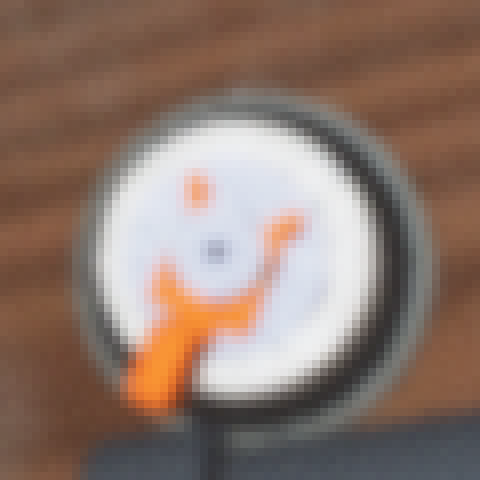

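```bash
python3 - <<'E'
from h import *
g=imaging.grab_frame('top')
sp=at_z(g,251.5,175.8,.082)[:2];a=at_z(g,249.1,166.0,.0705)[:2];b=at_z(g,261.6,171.4,.0705)[:2]
c=np.radians(-22);ex=np.array([np.cos(c),np.sin(c)]);ey=np.array([-np.sin(c),np.cos(c)])
for p in(a,b,(a+b)/2): print(((p-sp)@ex*1e3).round(1),((p-sp)@ey*1e3).round(1))
print("sep",np.linalg.norm(a-b)*1e3)
f=imaging.grab_frame('scene'); cv2.imwrite("pics/s14.png",f["image"][:,:,::-1])
E
```

```text
20.4 16.6
19.7 -16.6
20.1 0.0
sep 33.16359651317006
```

View pics/s14.png

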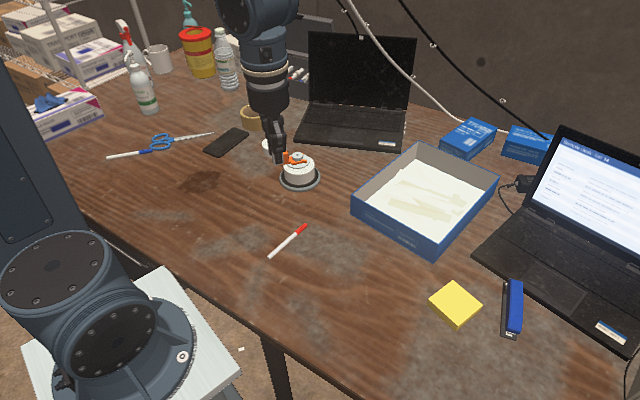

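The tips sit 20 mm beyond the spindle axis and symmetric at ±16.6 mm, so the clip is home. The marker and note block haven't moved, and the robot is clear. I'll hand in.

```bash
python3 -c "
from rig import arm, read_state
print(arm.job_done()); print(read_state()['time'])"
```

```text
the job is handed in; nothing more can be done
None
the job is handed in; nothing more can be done
```

The spring clip is in the spindle's groove, snapped onto the shaft and let go. I handed the job in at about 16 s of the 72 s allowed; no verdict is reported.

**What I did:** I gripped the clip by its tab and lifted it clear. I found the flange by touching it with the clip's tips at 2–3 N, then raised 1 mm to sit in the groove. Pressing in mouth first, I felt the shaft sitting off to one side and shifted the clip about 1.2 mm towards it. The clip passed over the shaft at no more than about 8 N. After it pulled itself in, I pressed it on the back stop with about 8 N and released it.

**Last checks:**
- **Seating:** in the top view the tips lie about 20 mm beyond the spindle axis and even on both sides (±16.6 mm). The tab centre is about 38 mm behind the axis. Both match a clip that is fully home.
- **Released:** there was no force on the tool beyond sensor noise once the jaws were open. The gripper was then moved well clear.
- **Bystanders:** the marker and note block look unmoved in the final picture. The spare roll was partly hidden by the gripper there, but nothing went near it.

**Where readings disagreed:**
- **Cameras:** they differed by 2–3 mm sideways.
- **Flange height:** the cameras put the flange about 1.5 mm higher than touch did; I used the touch height.
- **Arm spread:** I couldn't read the arm joints directly. The tip spacing measured 33 mm at the end against 31 mm before fitting, which is within picking error.

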